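# Charge the ring die with test slugs and close it

### The job

With the scoop, take brass slugs from the blue trough and tip at least three of them into the ring die (not with the fingers; any others stay in the trough, none may be left elsewhere). Stand the scoop, empty, upright on the middle of its black mat again, then set the cover into the recess on top of the die and press it down flush. Leave the other things on the bench where they are.

Things in the scene. Friction and masses are not known exactly. Their poses are not given: they have to be found in the camera images.
- scoop: aluminium scoop, 90 g, with an upright red handle, standing on the mat. Origin: centre of its pan's underside; z up, open nose towards its -x. Pan 64 mm long (x -32 to 32), 56 mm wide outside, 52 inside; floor 2 mm thick, side walls 18 mm high from x -22 back; back wall 40 mm high, x 29 to 32 mm
- scoop_grip (a point): point to grip, in the scoop's handle, 68 mm above the pan's underside and 33 mm behind its origin; axes as the scoop's. The handle is a flat upright bar, 22 mm along x, 14 mm thick along y (grip across this), from 32 to 98 mm above the underside
- tray: fixed blue open trough, 176 mm (x) by 112 mm (y), 28 mm tall (38 mm at its -x end). Origin: centre of its underside. Flat floor 4 mm up, from x -74 to 84 mm, 60 mm wide; its long sides rise from it as ramps at 50 degrees, the -x end at 70 degrees, the +x end is upright. Slugs start in its -x half (towards the robot), its +x half is free
- die: fixed steel ring die, a round open-topped cup. Origin: centre of its underside. Ring 100 mm outside diameter, top 50 mm up; dark base 112 mm diameter, 6 mm thick, also the inner floor. Bore 70 mm diameter from 6 to 42 mm up; above it a recess 80 mm diameter, 8 mm deep, whose ledge carries the cover
- cover: the die's green cover, 220 g: disc 76 mm diameter, 8 mm thick. Origin: centre of its underside. Black grip bar on top along its x: 50 mm long, 14 mm wide (y), from 8 to 36 mm up. Fits the die's recess at any yaw with 2 mm play; seated, disc flush with the die's top, origin 42 mm above the die's. Starts on the bench
- mat: fixed black rubber mat, 120 x 120 mm, 3 mm thick, the scoop's place. Origin: centre of its underside
- slug1: brass test slug 1 of 5, a chunky barrel 15 mm in diameter and 15 mm long (its z) polished and slippery, with bevelled ends (flat ends 7 mm across), 18 g. Origin: its centre. It lies loose in the tray.
- slug2: brass test slug 2 of 5, a chunky barrel 15 mm in diameter and 15 mm long (its z) polished and slippery, with bevelled ends (flat ends 7 mm across), 18 g. Origin: its centre. It lies loose in the tray.
- slug3: brass test slug 3 of 5, a chunky barrel 15 mm in diameter and 15 mm long (its z) polished and slippery, with bevelled ends (flat ends 7 mm across), 18 g. Origin: its centre. It lies loose in the tray.
- slug4: brass test slug 4 of 5, a chunky barrel 15 mm in diameter and 15 mm long (its z) polished and slippery, with bevelled ends (flat ends 7 mm across), 18 g. Origin: its centre. It lies loose in the tray.
- slug5: brass test slug 5 of 5, a chunky barrel 15 mm in diameter and 15 mm long (its z) polished and slippery, with bevelled ends (flat ends 7 mm across), 18 g. Origin: its centre. It lies loose in the tray.
- puck1: bystander, loose: mounted specimen, black disc, 30 mm diameter, 20 mm tall. Origin: centre of its underside
- puck2: bystander, loose: mounted specimen, green disc, 30 mm diameter, 20 mm tall. Origin: centre of its underside
- refblock: bystander, loose: square steel reference block, 45 x 45 x 14 mm. Origin: centre of its underside
- jar: bystander, loose: glass jar with lid, 56 mm diameter, 70 mm tall. Origin: centre of its underside
- amber: bystander, loose: amber reagent bottle, 60 mm diameter, 140 mm tall. Origin: centre of its underside
- wash: bystander, loose: white plastic bottle with red cap, 60 mm diameter, 160 mm tall. Origin: centre of its underside
Things that resemble listed ones, but are neither listed nor needed, are in the scene too. Leave any pink or purple look-alike of the cover alone.

How it is judged:
By the outcome, as a careful person would: the job done as asked, in the order asked, and still so for the second after the job is handed in, with the robot touching nothing.
It also fails if it takes over 72 s, if anything falls off the work surface, if the arm or the gripper's body presses on something with over 40 N, if the wrist force passes 120 N, or if a joint passes its speed limit or range.

### The arm

A 6-joint arm with a two-finger parallel gripper is mounted at the origin on the work surface. World frame = base frame: x ahead of the robot, y to its left, z up, the work surface at z = 0. Lengths are in m, angles in rad, forces in N, time in s.
With the tool pointing down it reaches from about 0.3 to 0.775 m from the base axis. Payload 14.6 kg.
Tool frame: the origin (TCP) lies at the very end of the fingers, on their centre line; the grasp point (between the pads) lies 19 mm behind it; z points along the fingers, y is the line along which they close (so a half turn about z gives the same grasp; the last joint's range is limited). The gripper opens to 94 mm and grips with 3 to 60 N. Pads are 16 mm wide; open, the fingers measure 119 mm over their backs; the gripper's body (75 mm by 177 mm) begins 78 mm behind the grasp point.
Start: joints at [-1.254, 0.3, 1.521, -0, 1.321, -0.067], TCP at [0.206, -0.51, 0.205] pointing down, gripper open.
Joint ranges: [-3.03, 3.03], [-0.79, 2.21], [0.23, 2.52], [-1.04, 4.18], [0, 3.07], [-2.55, 2.55]. Speed limits (rad/s): [2.22, 2.22, 2.57, 3.14, 3.14, 3.14].

### API

Orientations are given as [roll, pitch, yaw] about the fixed x, y, z axes, in that order (R = Rz(yaw) Ry(pitch) Rx(roll)).
In Python, from station import ctrl gives the robot as it stands.
- The arm moves only by the tool move_arm, never from a script. Its argument "increments" is a list of rows, each a list of 7 numbers: the opening, from 0 (shut) to 1 (fully open), then the shift along the tool's x, y, z in units of 50 mm (1.0 is 50 mm), then the turn, a rotation vector about the tool's x, y, z in rad. In form: [[claw, tx, ty, tz, rx, ry, rz], ...]. A call has 1 to 20 rows; each row shifts and turns the commanded pose from where the row before left it, along the tool's axes as they then stand; what a row does not reach is not made up. A row lasts 1/10 s, in which the tool goes at most 50 mm and 8.59 degrees, less where a joint would pass 70% of its speed; a pose out of reach is approached as far as the arm can. A call is refused whole if a number of a shift passes 1 or a number of a turn 0.15, either way. A call with a gripper value outside its range is refused whole. The fingers move at their own pace and stop on an object; "force" is the grip in N (left out, the last holds). Time passes only in rows, so rows that do not move let the fingers close. It gives the time, the measured TCP pose, the force, the opening and the grip force at its end, in the units of the state.
- ctrl.get_obs(): the state, without advancing time (a new reading comes with each control period).
- ctrl.camera(name): name is "scene" or "top" or "wrist"; returns a dict with "color" (400x640x3 uint8, blue, green, red), "K" (3x3 intrinsics, pixels), "pose" (4x4, takes a point from camera to world coordinates); the wrist camera has in their place "tool_from_camera" (4x4, takes a point from camera to tool coordinates, whose origin is the TCP and whose axes are the flange's). Camera axes: x right, y down, z forward; pixel columns grow to the right and rows downward; lengths in m; the calibration is good to about 2 mm. A picture is of the moment at which its call begins: read the wrist's pose just before it. There is no depth.
- ctrl.hand_in(): hands the job in; it is judged then, once.
Trained networks look in a picture, given as the dict that the camera call returned (one of the last four; its "shot" number tells which), for a name from the list of things; names that differ only in an ending like _2 or _b are one class to them, and where a whole thing is asked for, a point or a joint stands for the part that bears it (a point fixed in the world has none). Each returns a list of dicts, best first, with "conf" (0 to 1); they miss things now and then, are a little off and sometimes report something else, mostly with a low value. They report only what shows in the picture. A call takes as long as a camera call. They do not tell look-alikes from the thing itself.
- ctrl.cut_out(name, picture): "mask" (400x640 bool, what is visible of it) and "centre" ([row, column] in pixels, amid what is visible of it).
The state is a dict: "time_s": time; "qpos": joint angles; "joint_vel": joint speeds; "tau": joint torques, N m; "ee_pos": TCP position; "eef_rot": TCP orientation; "force": force on the tool from outside, world axes, zero at the start; "moment": the same for the moment, N m; "grip_width": finger opening in m; "grip_force": force on a finger pad.
Only numpy, scipy, OpenCV 4.12 (cv2) and the standard library are available. Lean on these libraries where they do the work, as an engineer would, in place of code of your own. Each camera call takes 0.05 s, during which the arm holds its last target. There are 200 camera calls.

## Working session

There is one attempt and no reset: what is moved stays moved. The work goes in short steps, Python scripts to look and compute and a tool call to move; the robot and the scene stay as the last step left them, time stands still between calls to the robot, and variables do not carry over. Pictures are saved under pics/ and viewed, at most 10 in all, crops included, and the job is handed in when it is done.

Besides the shell and the picture viewer there is one more tool, called after "Request:" as name(argument=value, ...) on one line, values as JSON. move_arm: Moves the arm, as the interface text tells. Its arguments: {"type":"object","properties":{"increments":{"type":"array","items":{"type":"array","items":{"type":"number"}}},"force":{"type":"number"}},"required":["increments"]}

```bash
ls; mkdir -p pics; python3 - <<'E'
from station import ctrl
import cv2,numpy as np
o=ctrl.get_obs(); print({k:np.round(v,3).tolist() for k,v in o.items()})
for n in ["top","scene"]:
    p=ctrl.camera(n); cv2.imwrite(f"pics/{n}0.png",p["color"]); print(n,p["K"].tolist(),np.round(p["pose"],4).tolist())
    for t in ["scoop","tray","die","cover","mat","slug1","scoop_grip"]:
        print(t,[(round(d["conf"],2),np.round(d["centre"]).tolist(),int(d["mask"].sum())) for d in ctrl.cut_out(t,p)])
E
```

```text
pics
{'time_s': 0.0, 'qpos': [-1.254, 0.3, 1.522, 0.0, 1.321, -0.067], 'joint_vel': [0.0, 0.001, -0.001, -0.0, -0.0, 0.002], 'tau': [-0.001, -53.18, -35.274, 0.071, 0.024, -0.0], 'ee_pos': [0.206, -0.51, 0.205], 'eef_rot': [-3.14, -0.0, 0.384], 'force': [0.194, -0.267, 0.274], 'moment': [0.055, 0.001, 0.003], 'grip_force': 0.0, 'grip_width': 0.094}
top [[365.2169678015904, 0.0, 313.9828003434187], [0.0, 365.2169678015904, 197.68334555458608], [0.0, 0.0, 1.0]] [[-0.0249, -0.9872, 0.1575, 0.3969], [-0.9995, 0.0277, 0.0155, -0.0075], [-0.0197, -0.1571, -0.9874, 0.9212], [0.0, 0.0, 0.0, 1.0]]
scoop [(0.92, [166.0, 318.0], 701)]
tray [(0.89, [208.0, 198.0], 3258), (0.48, [269.0, 420.0], 572)]
die [(0.67, [202.0, 424.0], 1672), (0.67, [168.0, 318.0], 671)]
cover [(0.91, [323.0, 199.0], 820), (0.87, [278.0, 180.0], 799), (0.74, [164.0, 314.0], 628), (0.65, [244.0, 285.0], 725)]
mat [(0.56, [178.0, 304.0], 1456)]
slug1 []
scoop_grip [(0.62, [164.0, 313.0], 697)]
scene [[431.40388640874016, 0.0, 321.99896565922734], [0.0, 431.40388640874016, 202.1595869372277], [0.0, 0.0, 1.0]] [[0.5542, 0.5147, -0.6541, 1.1599], [0.8322, -0.3551, 0.4257, -0.3871], [-0.0132, -0.7803, -0.6252, 0.6903], [0.0, 0.0, 0.0, 1.0]]
scoop [(0.97, [252.0, 340.0], 907)]
tray [(0.63, [185.0, 412.0], 2426)]
die [(0.59, [277.0, 203.0], 2483)]
cover [(0.91, [198.0, 317.0], 516)]
mat [(0.56, [246.0, 322.0], 1233)]
slug1 [(0.72, [269.0, 441.0], 1577)]
scoop_grip [(0.79, [250.0, 341.0], 910)]
```

View pics/top0.png

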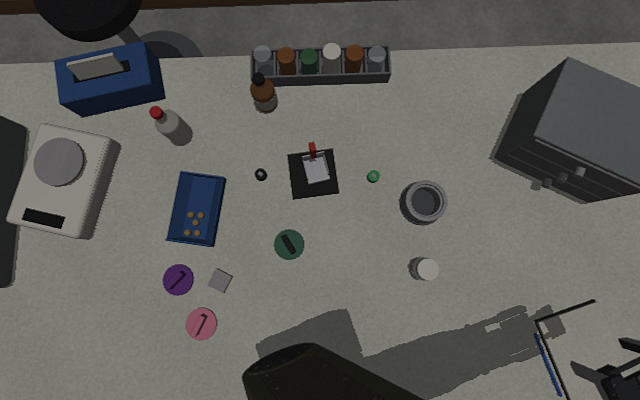

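View pics/scene0.png

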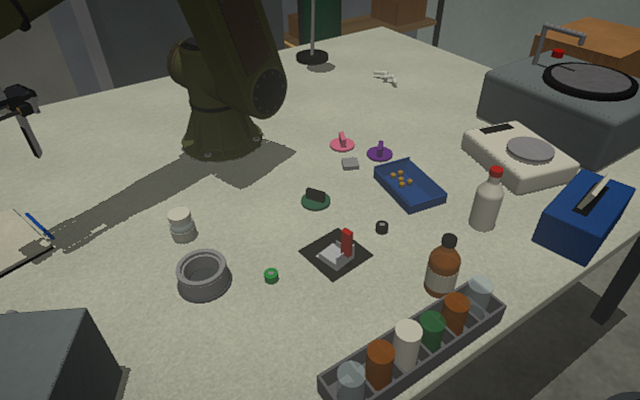

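The top picture shows the green disc with a bar at (row 244, col 289). The purple disc at (279,178) and the pink one at (323,201) are look-alikes. Tray (208,197), mat and scoop (173,314), die (202,424), five slugs around (222,194).

```bash
cat > h.py <<'E'
from station import ctrl
import cv2,numpy as np
from scipy.optimize import minimize
from scipy.spatial.transform import Rotation as R
def box(x0,x1,y0,y1,z0,z1): return np.array([[x,y,z] for x in(x0,x1) for y in(y0,y1) for z in(z0,z1)],float)/1e3
def cyl(d,z0,z1):
    a=np.linspace(0,2*np.pi,40); return np.array([[d/2*np.cos(t),d/2*np.sin(t),z] for t in a for z in(z0,z1)])/1e3
M={"scoop":[box(-32,32,-28,28,0,2),box(-22,32,-28,-26,0,18),box(-22,32,26,28,0,18),box(29,32,-28,28,0,40),box(22,44,-7,7,32,98)],
"tray":[box(-88,88,-56,56,0,28),box(-88,-86,-56,56,0,38)],
"die":[cyl(112,0,6),cyl(100,0,50)],"mat":[box(-60,60,-60,60,0,3)],
"cover":[cyl(76,0,8),box(-25,25,-7,7,8,36)],"bar":[box(-25,25,-7,7,8,36)],"slug":[cyl(15,-7.5,7.5)],"handle":[box(22,44,-7,7,32,98)]}
def shot(n):
    o=ctrl.get_obs(); p=ctrl.camera(n)
    if n=="wrist":
        T=np.eye(4);T[:3,:3]=R.from_euler("xyz",o["eef_rot"]).as_matrix();T[:3,3]=o["ee_pos"]
        p["pose"]=T@p["tool_from_camera"]
    return p
def proj(p,P):
    q=(np.asarray(P)-p["pose"][:3,3])@p["pose"][:3,:3]
    q=q/q[:,2:]; return (q@p["K"].T)[:,:2]
def ray(p,rc,z):
    d=p["pose"][:3,:3]@np.linalg.inv(p["K"])@[rc[1],rc[0],1]; c=p["pose"][:3,3]
    return c+d*(z-c[2])/d[2]
def render(p,name,x,z=0):
    m=np.zeros((400,640),np.uint8); Rm=R.from_euler("z",x[2]).as_matrix()
    for P in M[name]:
        q=proj(p,P@Rm.T+[x[0],x[1],z]); cv2.fillConvexPoly(m,np.round(cv2.convexHull(q.astype(np.float32))*16).astype(np.int32),255,cv2.LINE_AA,4)
    return m/255.
def fit(views,name,x0,z=0,yaw=True):
    # views: list of (picture, mask)
    def f(x):
        x=[x[0],x[1],x[2]*10 if yaw else 0]; s=0
        for p,m in views:
            r=render(p,name,x,z); s+=np.abs(r-m).sum()/m.sum()
        return s/len(views)
    s=np.array([x0[0],x0[1],x0[2]/10]); sim=np.array([s,s+[.012,0,0],s+[0,.012,0],s+[0,0,.03]])
    r=minimize(f,s,method="Nelder-Mead",options=dict(initial_simplex=sim,xatol=1e-5,fatol=1e-5,maxiter=400))
    return np.array([r.x[0],r.x[1],r.x[2]*10]),r.fun
def hsv(p,lo,hi,near=None,rad=60):
    m=cv2.inRange(cv2.cvtColor(p["color"],cv2.COLOR_BGR2HSV),np.array(lo),np.array(hi))
    if near is not None:
        w=np.zeros_like(m); cv2.circle(w,(int(near[1]),int(near[0])),rad,255,-1); m&=w
    return m>0
E
python3 - <<'E'
from h import *
t=shot("top");s=shot("scene")
def get(n,p,near):
    for d in ctrl.cut_out(n,p):
        if np.hypot(*(np.array(d["centre"])-near))<25: return d["mask"]
for n,a,b,z,yaw in [("tray",(208,197),(185,412),0,1),("die",(202,424),(277,203),0,0),("cover",(244,288),(198,317),0,1),("mat",(174,314),(252,335),0,1),("scoop",(166,318),(252,340),.003,1)]:
    x0=ray(t,a,.01); print(n,"ray",x0.round(3),ray(s,b,.01).round(3))
    for nm,V in [("top",[(t,get(n,t,a))]),("scene",[(s,get(n,s,b))]),("both",[(t,get(n,t,a)),(s,get(n,s,b))])]:
        V=[v for v in V if v[1] is not None]
        if not V: continue
        best=min((fit(V,n,[x0[0],x0[1],y],z,bool(yaw)) for y in ([-.6,-.2,.2,.6] if yaw else [0])),key=lambda r:r[1]); print(" ",nm,best[0].round(4),round(best[1],3))
w=hsv(t,(12,100,60),(35,255,255),(222,194),30); n,l,st,c=cv2.connectedComponentsWithStats(w.astype(np.uint8))
for i in range(1,n): print("slug",st[i,4],ray(t,c[i][::-1],.0115).round(3))
cv2.imwrite("pics/c.png",np.hstack([cv2.resize(t["color"][140:270,150:340],None,fx=2,fy=2),cv2.resize(s["color"][140:270,290:460],None,fx=2,fy=2)]))
E
```

```text
tray ray [0.524 0.304 0.01 ] [0.523 0.312 0.01 ]
  top [ 0.5234  0.3038 -0.1616] 0.116
  scene [ 0.5218  0.2991 -0.1673] 0.081
  both [ 0.5221  0.3012 -0.1605] 0.116
die ray [ 0.524 -0.269  0.01 ] [ 0.515 -0.266  0.01 ]
  scene [ 0.5185 -0.2669  0.1135] 0.08
  both [ 0.5185 -0.2669  0.1135] 0.08
cover ray [0.428 0.074 0.01 ] [0.427 0.075 0.01 ]
  top [0.4273 0.0743 0.0624] 0.086
  scene [0.4267 0.0672 0.4821] 0.145
  both [0.4271 0.0714 0.6374] 0.154
mat ray [0.603 0.005 0.01 ] [0.611 0.002 0.01 ]
  top [0.6074 0.0106 0.1097] 0.582
  scene [0.6043 0.0059 0.1049] 0.765
  both [0.6053 0.0074 0.1002] 0.698
scoop ray [ 0.624 -0.006  0.01 ] [0.617 0.011 0.01 ]
  top [0.619  0.0017 0.2043] 0.146
  scene [ 0.6167 -0.0041  0.1662] 0.121
  both [ 0.6165 -0.0011  0.2439] 0.169
slug 29 [0.508 0.319 0.011]
slug 26 [0.506 0.294 0.011]
slug 24 [0.489 0.306 0.011]
slug 25 [0.464 0.326 0.011]
slug 27 [0.462 0.302 0.011]
```

View pics/c.png

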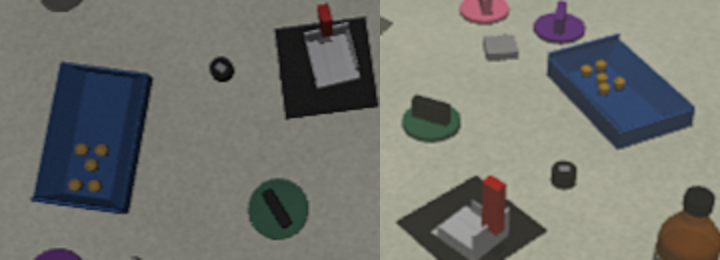

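Only the green disc with the black bar at top (244,289), scene (198,317), fits the cover description. The crop confirms it is green, with pink and purple being the others. The scoop is on the mat with its red handle, nose towards the robot. Now I move above the scoop.

Request:
move_arm(increments=[[1,0.65,-0.35,0,0,0,0],[1,0.65,-0.35,0,0,0,0],[1,0.65,-0.35,0,0,0,0],[1,0.65,-0.35,0,0,0,0],[1,0.65,-0.35,0,0,0,0],[1,0.65,-0.35,0,0,0,0],[1,0.65,-0.35,0,0,0,0],[1,0.65,-0.35,0,0,0,0],[1,0.65,-0.35,0,0,0,0],[1,0.65,-0.35,0,0,0,0],[1,0.65,-0.35,0,0,0,0],[1,0.65,-0.35,0,0,0,0],[1,0.65,-0.35,0,0,0,0],[1,0.65,-0.35,0,0,0,0],[1,0.65,-0.35,0,0,0,0],[1,0.65,-0.35,0,0,0,0],[1,0.65,-0.35,0,0,0,0],[1,0.65,-0.35,0,0,0,0]])

```text
time_s: 3.7
ee_pos: [0.6312, 0.0025, 0.2054]
eef_rot: [3.142, -0.0, 0.384]
force: [-0.3, -0.2, -0.0]
grip_width: 0.094
grip_force: 0.0
```

Request:
move_arm(increments=[[1,0,0,0,0,0,-0.148],[1,0,0,0,0,0,-0.148],[1,0,0,0,0,0,-0.148],[1,0,0,0,0,0,-0.148],[1,0,0,0,0,0,-0.148],[1,0,0,0,0,0,-0.148],[1,0,0,0,0,0,-0.148],[1,0,0,0,0,0,-0.148],[1,0,0,0,0,0,-0.148],[1,0,0,0,0,0,-0.148],[1,0,0,0,0,0,-0.148],[1,0,0,0,0,0,-0.148],[1,0,0,0,0,0,-0.148],[1,0,0,0,0,0,-0.148],[1,0,0,0,0,0,-0.148],[1,0,0,0,0,0,-0.148],[1,0,0,0,0,0,-0.148],[1,0,0,0,0,0,-0.148],[1,0,0,0,0,0,-0.148],[1,0,0,0,0,0,-0.148]])

```text
time_s: 5.7
ee_pos: [0.6304, 0.0012, 0.2053]
eef_rot: [3.142, -0.0, -2.933]
force: [-0.2, 0.4, -0.0]
grip_width: 0.0938
grip_force: 0.0
```

```bash
python3 - <<'E'
from h import *
o=ctrl.get_obs(); print(o["time_s"],o["ee_pos"],o["eef_rot"],o["qpos"])
w=shot("wrist"); cv2.imwrite("pics/w1.png",w["color"]); print(w["K"].round(1).tolist(),w["tool_from_camera"].round(4).tolist())
for n in ["scoop","mat"]: print(n,[(round(d["conf"],2),d["centre"],d["mask"].sum()) for d in ctrl.cut_out(n,w)])
for z0,n in [(.003,"scoop"),(0,"mat")]:
    d=ctrl.cut_out(n,w)
    if d: print(n,fit([(w,d[0]["mask"])],n,[.617,-.001,.2] if n=="scoop" else [.606,.008,.1],z0))
m=hsv(w,(0,120,50),(8,255,255))|hsv(w,(172,120,50),(180,255,255)); print(m.sum()); print("handle",fit([(w,m)],"handle",[.617,-.001,.2],.003))
E
```

```text
5.7 [0.63041845 0.00115152 0.20534561] [ 3.14155195e+00 -1.63878827e-04 -2.93327937e+00] [-5.62611173e-02  4.82047224e-01  1.27042610e+00 -3.62559478e-06
  1.38928815e+00 -1.83537007e+00]
[[322.5, 0.0, 326.1], [0.0, 322.5, 201.5], [0.0, 0.0, 1.0]] [[-0.0002, -0.9735, -0.2288, 0.0659], [1.0, -0.0002, -0.0001, -0.0001], [0.0, -0.2288, 0.9735, -0.1793], [0.0, 0.0, 0.0, 1.0]]
scoop [(0.65, [176.0, 325.6], np.int64(3438))]
mat [(0.55, [143.8, 351.5], np.int64(6944))]
scoop (array([ 0.61627135, -0.00201862,  0.20181449]), np.float64(0.062254616797271546))
mat (array([0.60673462, 0.00703615, 0.10883996]), np.float64(0.5244329990060541))
457
handle (array([ 0.61514776, -0.00327199,  0.22857832]), np.float64(0.37979147895482046))
```

View pics/w1.png

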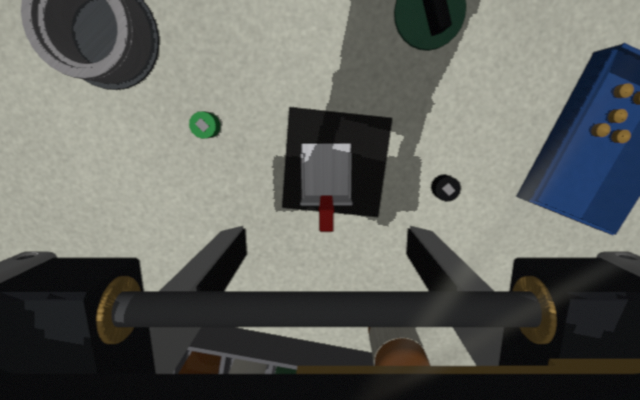

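The wrist picture shows the scoop pan at (row 172, col 326), the red handle at (213,326), and the mat corners (row, col) at (108,288), (117,391), (217,380) and (208,282). The scoop fit agrees across cameras: (0.616, -0.002), yaw 0.20. Next I go down and grip the handle.

Request:
move_arm(increments=[[1,-0.19,0,0,0,0,0],[1,-0.18,0,0.47,0,0,0],[1,0,0,0.5,0,0,0],[1,0,0,0.5,0,0,0],[1,0,0,0.5,0,0,0],[1,0,0,0.5,0,0,0],[1,0,0,0.4,0,0,0],[1,0,0,0.2,0,0,0],[0,0,0,0,0,0,0],[0,0,0,0,0,0,0],[0,0,0,0,0,0,0],[0,0,0,0,0,0,0],[0,0,0,0,0,0,0],[0,0,0,0,0,0,0],[0,0,0,0,0,0,0],[0,0,0,0,0,0,0],[0,0,0,0,0,0,0]], force=45)

```text
time_s: 7.65
ee_pos: [0.6485, 0.0049, 0.0519]
eef_rot: [3.142, -0.0, -2.939]
force: [-0.6, -0.3, -0.6]
grip_width: 0.0253
grip_force: 0.0
```

```bash
python3 - <<'E'
from h import *
o=ctrl.get_obs(); print({k:np.round(v,4).tolist() for k,v in o.items()})
w=shot("wrist"); t=shot("top"); cv2.imwrite("pics/t2.png",t["color"])
d=ctrl.cut_out("tray",w); print([(x["conf"],x["centre"]) for x in d])
# mat: dark pixels
for n,p,x0 in [("w",w,None),("t",t,None)]:
    m=(p["color"].max(2)<45)
    c=proj(p,[[.607,.007,.003]])[0]; k=np.zeros((400,640),np.uint8); cv2.circle(k,(int(c[0]),int(c[1])),130 if n=="w" else 40,1,-1)
    m=m&(k>0)|(render(p,"scoop",[.6163,-.002,.205],.003)>.5)
    print(n,c,m.sum(),fit([(p,m)],"mat",[.607,.007,.1]))
for n in ["die","tray","cover"]:
  for d in ctrl.cut_out(n,t): print(n,round(d["conf"],2),d["centre"])
E
```

```text
{'time_s': 7.65, 'qpos': [-0.049, 0.6675, 1.3542, 0.0, 1.12, -1.8219], 'joint_vel': [-0.0002, 0.0009, -0.0009, 0.0001, -0.0012, -0.001], 'tau': [-0.0002, -69.5132, -32.0439, -0.0307, 0.0694, 0.0007], 'ee_pos': [0.6485, 0.0049, 0.0519], 'eef_rot': [3.1416, -0.0001, -2.9394], 'force': [-0.6021, -0.3287, -0.5977], 'moment': [0.0602, -0.1046, 0.0034], 'grip_force': 0.0, 'grip_width': 0.0253}
[]
w [340.99790886 163.03683012] 30990 (array([0.6082114 , 0.00689589, 0.11382068]), np.float64(0.17475934678485783))
t [313.3378015  173.29186938] 1065 (array([ 0.65088891, -0.01454164,  0.43601657]), np.float64(1.2003240357175735))
die 0.87 [199.5, 420.8]
tray 0.7 [204.4, 196.3]
cover 0.89 [318.4, 198.3]
cover 0.67 [280.2, 176.3]
```

Request:
move_arm(increments=[[0,0,0,0,0,0,0],[0,0,0,0,0,0,0],[0,0,0,0,0,0,0],[0,0,0,-0.1,0,0,0],[0,0,0,-0.3,0,0,0],[0,0,0,-0.5,0,0,0],[0,0,0,-0.6,0,0,0],[0,0,0,-0.6,0,0,0],[0,0,0,-0.5,0,0,0],[0,0.14,0.42,0,0,0,0],[0,0.14,0.42,0,0,0,0],[0,0.14,0.42,0,0,0,0],[0,0.14,0.42,0,0,0,0],[0,0.14,0.42,0,0,0,0],[0,0.14,0.42,0,0,0,0],[0,0.14,0.42,0,0,0,0],[0,0.14,0.42,0,0,0,0],[0,0,0,0,0,0,0.125],[0,0,0,0,0,0,0.12],[0,0,0,0,0,0,0.12]], force=45)

```text
time_s: 9.95
ee_pos: [0.56, 0.1584, 0.1834]
eef_rot: [3.141, 0.001, 2.974]
force: [-0.2, -0.8, -0.5]
grip_width: 0.0138
grip_force: 45.0
```

```bash
python3 - <<'E'
from h import *
o=ctrl.get_obs(); print({k:np.round(o[k],4).tolist() for k in ["time_s","ee_pos","eef_rot","force","moment","grip_width","grip_force","qpos"]})
w=shot("wrist");t=shot("top");s=shot("scene"); cv2.imwrite("pics/w3.png",w["color"])
for n,p in [("w",w),("t",t),("s",s)]:
    b=p["color"].astype(int); m=hsv(p,(105,90,25),(125,255,255),proj(p,[[.522,.301,.01]])[0][::-1],150 if n=="w" else 60)
    m=cv2.morphologyEx(m.astype(np.uint8),cv2.MORPH_CLOSE,np.ones((25,25) if n=="w" else (9,9)))
    k,l,st,c=cv2.connectedComponentsWithStats(m); i=1+st[1:,4].argmax(); m=l==i; print(n,m.sum())
    r=fit([(p,m)],"tray",[.522,.301,-.163]); print(r)
    for d in ctrl.cut_out("tray",p):
        if np.hypot(*(np.array(d["centre"])-c[i][::-1]))<30: print(" net",d["conf"],fit([(p,d["mask"])],"tray",r[0])) 
E
```

```text
{'time_s': 9.95, 'ee_pos': [0.56, 0.1584, 0.1834], 'eef_rot': [3.1411, 0.0013, 2.9743], 'force': [-0.2452, -0.8315, -0.4634], 'moment': [0.0148, -0.1397, -0.002], 'grip_width': 0.0138, 'grip_force': 44.9778, 'qpos': [0.2128, 0.3879, 1.4554, -0.0001, 1.2969, -1.1906]}
w 20760
(array([ 0.52261288,  0.29980139, -0.15977672]), np.float64(0.038435906154369266))
 net 0.76 (array([ 0.52233499,  0.30056056, -0.16422417]), np.float64(0.06793745052612656))Traceback (most recent call last):
  File "<stdin>", line 7, in <module>
ValueError: attempt to get argmax of an empty sequence
```

View pics/w3.png

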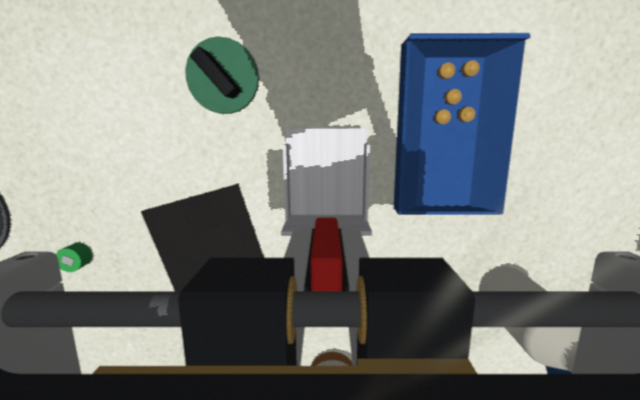

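The wrist picture shows the scoop held level at (170,326), and the tray with corners (row, col) near (36,403), (38,528), (213,502) and (211,396). Five slugs lie at (row, col) (70,448), (68,472), (97,454), (117,444) and (114,468). The wash bottle is at lower right, so I check its clearance before going in.

```bash
python3 - <<'E'
from h import *
M["wash"]=[cyl(60,0,110),cyl(28,110,160)]; M["jar"]=[cyl(56,0,70)];M["amber"]=[cyl(60,0,95),cyl(28,95,140)]
t=shot("top");s=shot("scene");w=shot("wrist")
for n,x0 in [("wash",[.71,.37,0]),("amber",[.78,.13,0]),("jar",[.4,-.27,0]),("die",[.5185,-.267,0])]:
    for nm,p in [("t",t),("s",s)]:
        for d in ctrl.cut_out(n,p)[:2]:
            r=fit([(p,d["mask"])],n,x0,0,False); print(n,nm,round(d["conf"],2),d["centre"],r[0][:2].round(4),round(r[1],3))
for d in ctrl.cut_out("cover",w)[:3]: print(d["conf"],d["centre"])
d=[d for d in ctrl.cut_out("scoop",w)][:1]
if d: print("scoop in hand",fit([(w,d[0]["mask"])],"scoop",[.527,.164,-.165],.1344))
m=hsv(w,(12,100,60),(30,255,255),(95,458),45); k,l,st,c=cv2.connectedComponentsWithStats(m.astype(np.uint8))
for i in range(1,k):
    P=ray(w,c[i][::-1],.0115)[:2]-[.5226,.300]; a=-.161; print(st[i,4],"slug local",(P@np.array([[np.cos(a),-np.sin(a)],[np.sin(a),np.cos(a)]])).round(4))
E
```

```text
wash s 0.58 [205.9, 486.8] [0.7209 0.3486] 0.157
amber t 0.61 [92.0, 262.4] [0.8043 0.1275] 0.137
amber s 0.74 [269.6, 439.4] [0.8022 0.1244] 0.126
jar t 0.59 [268.3, 422.9] [ 0.3614 -0.2462] 0.224
jar t 0.24 [171.2, 311.0] [ 0.4282 -0.0013] 1.233
jar s 0.56 [224.4, 178.0] [ 0.3545 -0.2526] 0.26
jar s 0.43 [228.0, 381.3] [-2.048  1.086] 1.0
die t 0.94 [201.5, 421.6] [ 0.523 -0.261] 0.09
die s 0.73 [277.1, 201.3] [ 0.5185 -0.267 ] 0.088
0.79 [77.9, 224.2]
scoop in hand (array([ 0.52776872,  0.1634416 , -0.14970541]), np.float64(0.10892608553995618))
191 slug local [-0.0622  0.0138]
184 slug local [-0.0603 -0.0104]
173 slug local [-0.0349 -0.0016]
171 slug local [-0.0172  0.014 ]
165 slug local [-0.0149 -0.0111]
```

Request:
move_arm(increments=[[0,-0.06,0.3,0,0,0,-0.006],[0,-0.06,0.45,0,0,0,0],[0,-0.06,0.45,0,0,0,0],[0,-0.06,0.45,0,0,0,0],[0,-0.06,0.45,0,0,0,0],[0,-0.06,0.45,0,0,0,0],[0,-0.01,0.13,0,0,0,0],[0,0,0,0.3,0,0,0],[0,0,0,0.5,0,0,0],[0,0,0,0.5,0,0,0],[0,0,0,0.5,0,0,0],[0,0,0,0.4,0,0,0],[0,0,0,0,0,0,0]])

```text
time_s: 12.1
ee_pos: [0.5975, 0.2861, 0.0681]
eef_rot: [-3.138, -0.005, 2.984]
force: [0.2, -0.1, -1.0]
grip_width: 0.0137
grip_force: 45.0
```

```bash
cat > st.py <<'E'
from h import *
o=ctrl.get_obs(); print({k:np.round(o[k],4).tolist() for k in ["time_s","ee_pos","eef_rot","force","moment","grip_width","grip_force","qpos"]})
a=-.161; P=o["ee_pos"][:2]-np.array([.5226,.300]); print("tray-local TCP",(P@np.array([[np.cos(a),-np.sin(a)],[np.sin(a),np.cos(a)]])).round(4))
E
python3 - <<'E'
import st
from h import *
w=shot("wrist"); cv2.imwrite("pics/w4.png",w["color"])
d=ctrl.cut_out("scoop",w)[:1]
if d: o=ctrl.get_obs(); print("scoop",fit([(w,d[0]["mask"])],"scoop",[.568,.292,-.161],o["ee_pos"][2]-.049))
E
```

```text
{'time_s': 12.1, 'ee_pos': [0.5975, 0.2861, 0.0681], 'eef_rot': [-3.1385, -0.0049, 2.9841], 'force': [0.2356, -0.1429, -0.9572], 'moment': [0.1048, -0.1508, 0.0323], 'grip_width': 0.0137, 'grip_force': 44.98, 'qpos': [0.3913, 0.6806, 1.2908, -0.0001, 1.176, -1.022]}
tray-local TCP [ 0.0762 -0.0017]
scoop (array([ 0.56439419,  0.29113357, -0.13661026]), np.float64(0.16048728833626))
```

View pics/w4.png

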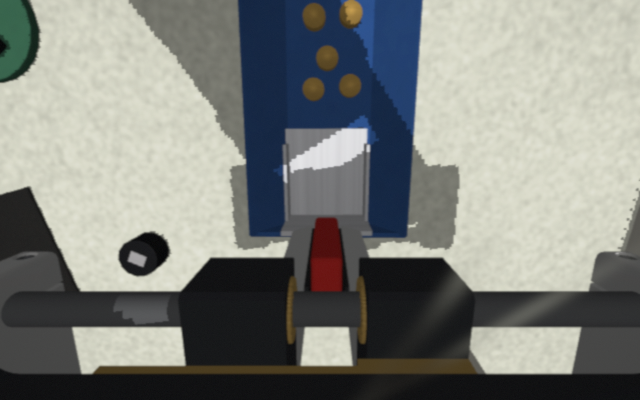

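The scoop is inside the trough, with pan cols 285-368 against floor cols 288-371, so it needs about 2 mm to +y. The slugs are still at (row, col) (88,313), (85,350), (57,327), (16,313) and (13,350). Lower to the floor.

Request:
move_arm(increments=[[0,0,0.034,0.12,0,0,0],[0,0,0,0.12,0,0,0],[0,0,0,0.05,0,0,0],[0,0,0,0.03,0,0,0],[0,0,0,0,0,0,0]])

```text
time_s: 12.7
ee_pos: [0.5995, 0.2893, 0.0559]
eef_rot: [-3.142, -0.0, 2.985]
force: [-0.7, 0.5, -1.5]
grip_width: 0.0136
grip_force: 45.0
```

```bash
python3 st.py
```

```text
{'time_s': 12.7, 'ee_pos': [0.5995, 0.2893, 0.0559], 'eef_rot': [-3.1416, -0.0001, 2.9848], 'force': [-0.7355, 0.4899, -1.5024], 'moment': [0.0699, -0.1724, -0.05], 'grip_width': 0.0136, 'grip_force': 44.98, 'qpos': [0.3946, 0.6981, 1.2923, 0.0, 1.1513, -1.0194]}
tray-local TCP [0.0776 0.0018]
```

Request:
move_arm(increments=[[0,0,-0.034,0.03,0,0,0],[0,0,0,0.03,0,0,0],[0,0,0,0,0,0,0],[0,0,0,0,0,0,0]])

```text
time_s: 13.1
ee_pos: [0.5992, 0.2877, 0.0529]
eef_rot: [3.142, -0.0, 2.985]
force: [-0.4, 0.1, -0.6]
grip_width: 0.0135
grip_force: 45.0
```

```bash
python3 st.py
```

```text
{'time_s': 13.1, 'ee_pos': [0.5992, 0.2877, 0.0529], 'eef_rot': [3.1416, -0.0001, 2.9848], 'force': [-0.3782, 0.1114, -0.5538], 'moment': [0.0382, -0.129, -0.035], 'grip_width': 0.0135, 'grip_force': 44.9802, 'qpos': [0.3924, 0.6995, 1.2974, 0.0001, 1.1447, -1.0216]}
tray-local TCP [0.0776 0.0001]
```

Request:
move_arm(increments=[[0,0,0,0.02,0,0,0],[0,0,0,0.01,0,0,0],[0,0,0,0,0,0,0]])

```text
time_s: 13.4
ee_pos: [0.5994, 0.2877, 0.0529]
eef_rot: [3.141, 0.001, 2.985]
force: [-4.0, -2.9, 11.0]
grip_width: 0.014
grip_force: 45.0
```

```bash
python3 st.py
```

```text
{'time_s': 13.4, 'ee_pos': [0.5994, 0.2877, 0.0529], 'eef_rot': [3.1413, 0.0006, 2.9849], 'force': [-3.9592, -2.8703, 11.0277], 'moment': [-0.5328, 1.0558, 0.042], 'grip_width': 0.014, 'grip_force': 44.9798, 'qpos': [0.3924, 0.6995, 1.2975, -0.0001, 1.1439, -1.0216]}
tray-local TCP [0.0778 0.0002]
```

Request:
move_arm(increments=[[0,0.1,0,0,0,0,0],[0,0.15,0,0,0,0,0],[0,0.15,0,0,0,0,0],[0,0.15,0,0,0,0,0],[0,0.15,0,0,0,0,0],[0,0.15,0,0,0,0,0],[0,0.15,0,0,0,0,0],[0,0.15,0,0,0,0,0],[0,0.15,0,0,0,0,0],[0,0,0,0,0,0,0]])

```text
time_s: 14.4
ee_pos: [0.5354, 0.2984, 0.053]
eef_rot: [3.14, 0.002, 2.985]
force: [-0.4, 1.4, 7.9]
grip_width: 0.0137
grip_force: 45.0
```

```bash
python3 - <<'E'
import st
from h import *
w=shot("wrist"); cv2.imwrite("pics/w5.png",cv2.resize(w["color"][:260,180:480],None,fx=2,fy=2))
E
```

```text
{'time_s': 14.4, 'ee_pos': [0.5354, 0.2984, 0.053], 'eef_rot': [3.1399, 0.0023, 2.9851], 'force': [-0.3625, 1.4448, 7.8522], 'moment': [0.1607, 0.5116, -0.0497], 'grip_width': 0.0137, 'grip_force': 44.9873, 'qpos': [0.4487, 0.5934, 1.4744, 0.0001, 1.071, -0.9657]}
tray-local TCP [0.0129 0.0005]
```

View pics/w5.png

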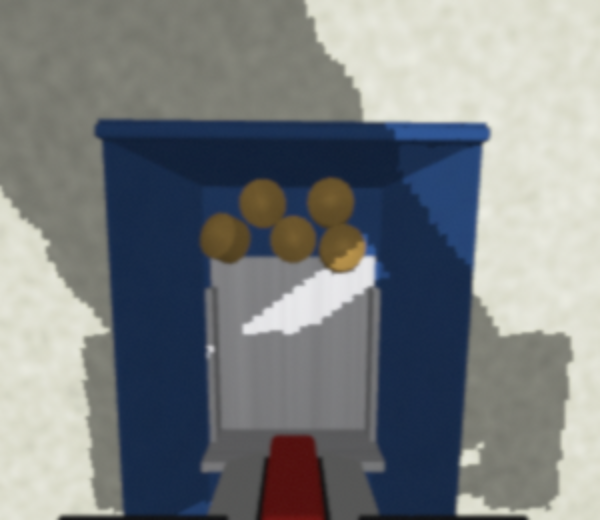

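The slugs are bunched between the nose and the end wall, with one just on the lip (crop 245,342). Push on slowly.

Request:
move_arm(increments=[[0,0.08,0,0,0,0,0],[0,0.08,0,0,0,0,0],[0,0.08,0,0,0,0,0],[0,0.08,0,0,0,0,0],[0,0,0,0,0,0,0]])

```text
time_s: 14.95
ee_pos: [0.5202, 0.3008, 0.053]
eef_rot: [3.14, 0.003, 2.985]
force: [2.1, 0.8, 7.7]
grip_width: 0.0137
grip_force: 45.0
```

```bash
python3 - <<'E'
import st
from h import *
w=shot("wrist"); cv2.imwrite("pics/w6.png",cv2.resize(w["color"][:260,180:480],None,fx=2,fy=2))
E
```

```text
{'time_s': 14.95, 'ee_pos': [0.5202, 0.3008, 0.053], 'eef_rot': [3.1396, 0.0031, 2.985], 'force': [2.0953, 0.814, 7.6796], 'moment': [0.1052, -0.1706, -0.0461], 'grip_width': 0.0137, 'grip_force': 44.9837, 'qpos': [0.4635, 0.5694, 1.5133, -0.0002, 1.0553, -0.9506]}
tray-local TCP [-0.0025  0.0004]
```

View pics/w6.png

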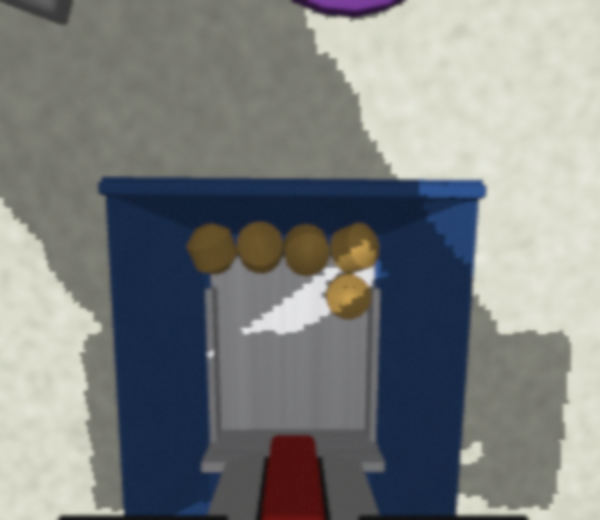

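Request:
move_arm(increments=[[0,0.06,0,0,0,0,0],[0,0.06,0,0,0,0,0],[0,0,0,0,0,0,0]])

```text
time_s: 15.3
ee_pos: [0.5148, 0.3017, 0.0531]
eef_rot: [3.139, 0.004, 2.985]
force: [4.9, 0.2, 7.3]
grip_width: 0.0135
grip_force: 45.0
```

```bash
python3 - <<'E'
import st
from h import *
w=shot("wrist"); cv2.imwrite("pics/w7.png",cv2.resize(w["color"][:260,180:480],None,fx=2,fy=2))
E
```

```text
{'time_s': 15.3, 'ee_pos': [0.5148, 0.3017, 0.0531], 'eef_rot': [3.1394, 0.0041, 2.985], 'force': [4.8754, 0.1769, 7.3055], 'moment': [0.0123, -0.8163, 0.0383], 'grip_width': 0.0135, 'grip_force': 44.9755, 'qpos': [0.469, 0.5605, 1.5273, -0.0007, 1.0491, -0.9448]}
tray-local TCP [-0.008   0.0004]
```

View pics/w7.png

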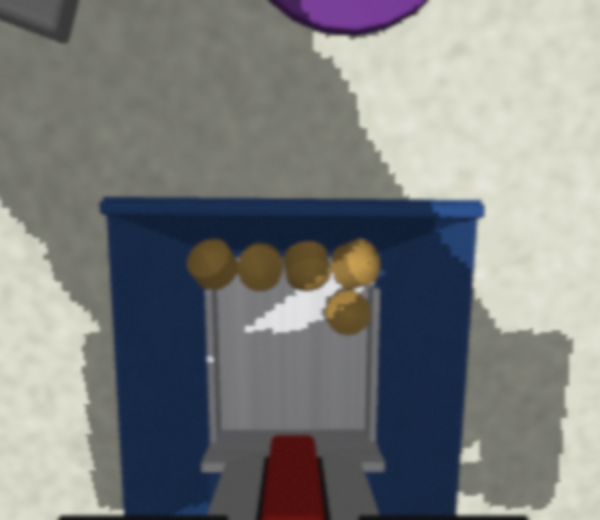

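Four slugs now sit on or inside the pan with their centres inside the nose edge (crop row ~265). The fifth, at (265,212), straddles the left rim. The nose is at the foot of the end wall, so I tilt the nose up while following the ramp.

Request:
move_arm(increments=[[0,0,0,-0.01,0,0.04,0],[0,-0.02,0,-0.01,0,0.04,0],[0,-0.025,0,-0.01,0,0.04,0],[0,-0.025,0,-0.01,0,0.04,0],[0,-0.01,0,-0.01,0,0.05,0],[0,0,0,-0.01,0,0.05,0],[0,0,0,-0.01,0,0.05,0],[0,0,0,0,0,0.05,0],[0,0,0,0,0,0,0]])

```text
time_s: 16.25
ee_pos: [0.518, 0.3001, 0.0538]
eef_rot: [-3.141, -0.361, 2.984]
force: [-0.5, -0.2, -1.8]
grip_width: 0.0137
grip_force: 45.0
```

```bash
cat > sl.py <<'E'
from h import *
def slugs(tag):
    w=shot("wrist"); cv2.imwrite(f"pics/{tag}.png",w["color"])
    m=hsv(w,(12,90,40),(30,255,255)); m[245:]=0
    k,l,st_,c=cv2.connectedComponentsWithStats(m.astype(np.uint8))
    for i in range(1,k):
        if st_[i,4]>40: print("blob area",st_[i,4],"rc",c[i][::-1].round(0),"box",st_[i,:4])
    print("net",[(round(d["conf"],2),np.round(d["centre"]).tolist()) for d in ctrl.cut_out("slug1",w)])
E
python3 -c "
import st
from sl import *
slugs('w8')"
```

```text
{'time_s': 16.25, 'ee_pos': [0.518, 0.3001, 0.0538], 'eef_rot': [-3.1411, -0.3613, 2.9838], 'force': [-0.4679, -0.1957, -1.7591], 'moment': [-0.0387, -0.4756, 0.0033], 'grip_width': 0.0137, 'grip_force': 44.9798, 'qpos': [0.3816, 0.7424, 1.2664, 0.1835, 1.4487, -1.083]}
tray-local TCP [-0.0045 -0.0006]
blob area 445 rc [131. 287.] box [275 119  24  25]
blob area 455 rc [135. 357.] box [346 123  24  24]
blob area 372 rc [140. 311.] box [300 130  22  22]
blob area 384 rc [170. 352.] box [342 160  22  22]
blob area 372 rc [177. 329.] box [319 166  22  22]
net [(0.96, [178.0, 327.0]), (0.9, [135.0, 358.0]), (0.83, [140.0, 310.0]), (0.7, [167.0, 351.0]), (0.66, [130.0, 290.0]), (0.32, [174.0, 24.0])]
```

Request:
move_arm(increments=[[0,0.02,0,-0.05,0,0.05,0],[0,0.02,0,-0.05,0,0.05,0],[0,0.02,0,-0.05,0,0.05,0],[0,0.02,0,-0.05,0,0.05,0],[0,0,0,0,0,0.05,0],[0,0,0,0,0,0,0]])

```text
time_s: 16.95
ee_pos: [0.5182, 0.3003, 0.0645]
eef_rot: [-3.141, -0.61, 2.984]
force: [0.1, -0.0, -1.2]
grip_width: 0.0137
grip_force: 45.0
```

```bash
python3 -c "
import st
from sl import *
slugs('w9')"
```

```text
{'time_s': 16.95, 'ee_pos': [0.5182, 0.3003, 0.0645], 'eef_rot': [-3.1407, -0.6105, 2.9839], 'force': [0.1039, -0.0281, -1.1559], 'moment': [-0.0053, -0.642, 0.0127], 'grip_width': 0.0137, 'grip_force': 44.9798, 'qpos': [0.3397, 0.8763, 1.0806, 0.2799, 1.73, -1.1068]}
tray-local TCP [-0.0044 -0.0004]
blob area 1876 rc [200. 325.] box [289 176  75  42]
net [(0.91, [191.0, 338.0]), (0.75, [206.0, 352.0]), (0.63, [204.0, 301.0]), (0.6, [206.0, 323.0]), (0.59, [187.0, 316.0])]
```

All five slugs are at the back of the pan (one blob of five slug areas, five network hits). I lift them and carry them towards the die.

Request:
move_arm(increments=[[0,0.12,0,-0.17,0,0,0],[0,0.24,0,-0.35,0,0,0],[0,0.34,0,-0.49,0,0,0],[0,0.34,0,-0.49,0,0,0],[0,0.17,0,-0.25,0,0,0],[0,-0.05,-0.34,-0.035,0,0,0],[0,-0.09,-0.6,-0.06,0,0,0],[0,-0.126,-0.85,-0.088,0,0,0],[0,-0.126,-0.85,-0.088,0,0,0],[0,-0.126,-0.85,-0.088,0,0,0],[0,-0.126,-0.85,-0.088,0,0,0],[0,-0.126,-0.85,-0.088,0,0,0],[0,-0.126,-0.85,-0.088,0,0,0],[0,-0.126,-0.85,-0.088,0,0,0],[0,-0.126,-0.85,-0.088,0,0,0],[0,-0.09,-0.6,-0.06,0,0,0],[0,-0.05,-0.34,-0.035,0,0,0],[0,0,0,0,0,0,0],[0,0,0,0,0,0,0]])

```text
time_s: 18.95
ee_pos: [0.5281, -0.1399, 0.1709]
eef_rot: [3.141, -0.611, 2.985]
force: [0.7, 0.4, -1.3]
grip_width: 0.0136
grip_force: 45.0
```

```bash
python3 -c "
import st
from sl import *
slugs('w10')
w=shot('wrist'); t=shot('top'); s=shot('scene')
M['bore']=[cyl(70,41.9,42)]
for nm,p in [('w',w),('t',t),('s',s)]:
    for d in ctrl.cut_out('die',p)[:2]:
        r=fit([(p,d['mask'])],'die',[.52,-.265,0],0,False); print('die',nm,round(d['conf'],2),np.round(d['centre']),d['mask'].sum(),r[0][:2].round(4),round(r[1],3))
for d in ctrl.cut_out('tray',t)[:1]: pass
m=hsv(t,(12,100,60),(35,255,255),(222,194),30); print('brass px in tray (top)',m.sum())
"
```

```text
{'time_s': 18.95, 'ee_pos': [0.5281, -0.1399, 0.1709], 'eef_rot': [3.1411, -0.6109, 2.9854], 'force': [0.6998, 0.4312, -1.2782], 'moment': [0.0098, -0.6045, -0.0175], 'grip_width': 0.0136, 'grip_force': 44.98, 'qpos': [-0.2887, 0.7101, 1.1106, -0.0804, 1.9266, -1.7076]}
tray-local TCP [ 0.076  -0.4334]
blob area 1859 rc [200. 324.] box [289 177  71  42]
net [(0.93, [189.0, 338.0]), (0.87, [188.0, 316.0]), (0.76, [206.0, 322.0]), (0.65, [206.0, 348.0]), (0.63, [206.0, 303.0])]
die w 0.65 [264. 178.] 3564 [ 0.5216 -0.2635] 2.277
die w 0.47 [178. 328.] 8105 [ 0.4174 -0.1215] 0.646
die s 0.91 [274. 202.] 2518 [ 0.5207 -0.2678] 0.05
brass px in tray (top) 0
```

```bash
cat > plan.py <<'E'
from h import *
def pose(xyz,yaw,th):  # TCP pose, scoop yaw & nose-up tilt
    T=np.eye(4); T[:3,:3]=R.from_euler("z",yaw).as_matrix()@R.from_euler("y",th).as_matrix()@np.diag([-1,1,-1.]); T[:3,3]=xyz; return T
def nosepose(n,yaw,th,off=(-.065,0,-.049)):
    T=pose([0,0,0],yaw,th); r=T[:3,:3]@np.diag([-1,1,-1.])@np.array(off); T[:3,3]=np.array(n)-r; return T
def cur():
    o=ctrl.get_obs(); T=np.eye(4);T[:3,:3]=R.from_euler("xyz",o["eef_rot"]).as_matrix();T[:3,3]=o["ee_pos"]; return T
def plan(wps,claw=0,T=None):
    # wps: list of (pose,nrows)
    T=cur() if T is None else T; rows=[]
    for W,n in wps:
        for k in range(n):
            D=np.linalg.inv(T)@W; f=1/(n-k)
            d=np.round(D[:3,3]*f/.05,2); r=np.round(R.from_matrix(D[:3,:3]).as_rotvec()*f,3)
            rows.append([claw,*(d+0).tolist(),*(r+0).tolist()])
            E=np.eye(4);E[:3,:3]=R.from_rotvec(r).as_matrix();E[:3,3]=d*.05; T=T@E
    a=np.array(rows); print("max shift",np.linalg.norm(a[:,1:4],axis=1).max()*50,"max turn",np.linalg.norm(a[:,4:],axis=1).max())
    print(str(rows).replace("-0.0,","0,").replace("0.0,","0,")); return T
E
python3 - <<'E'
from plan import *
c=np.array([.520,-.266]);y=-.473;f=np.array([np.cos(y),np.sin(y)]);n=c+.010*f
N=lambda z,th:nosepose([*n,z],y,th)
T=plan([(N(.16,.61),7),(N(.12,.4),3),(N(.078,.15),5)])
T=plan([(N(.070,-.1),4),(N(.058,-.45),7),(N(.056,-.75),4),(N(.056,-1.05),3)],T=T)
E
```

```text
max shift 26.239283526803852 max turn 0.07
[[0, -0.24, -0.44, -0.14, -0.026, 0, 0.037], [0, -0.26, -0.43, -0.15, -0.026, 0, 0.037], [0, -0.28, -0.41, -0.16, -0.026, 0, 0.037], [0, -0.29, -0.4, -0.17, -0.026, 0, 0.037], [0, -0.3, -0.38, -0.19, -0.026, 0, 0.037], [0, -0.32, -0.37, -0.19, -0.026, 0, 0.037], [0, -0.33, -0.34, -0.21, -0.025, 0, 0.038], [0, -0.08, 0, 0.14, 0, -0.07, 0.0], [0, -0.06, 0, 0.14, 0, -0.07, 0.0], [0, -0.06, 0, 0.14, 0, -0.07, 0.0], [0, -0.01, 0, 0.1, 0, -0.05, 0.0], [0, 0, 0, 0.1, 0, -0.05, 0.0], [0, 0, 0, 0.1, 0, -0.05, 0.0], [0, 0.01, 0, 0.09, 0, -0.05, 0.0], [0, 0.01, 0, 0.1, -0.001, -0.05, 0.0]]
max shift 8.514693182963201 max turn 0.10000499987500626
[[0, 0.06, 0, -0.03, 0, -0.062, 0.0], [0, 0.06, 0, -0.04, 0, -0.063, 0.0], [0, 0.06, 0, -0.04, 0, -0.062, 0.0], [0, 0.06, 0, -0.05, 0, -0.063, 0.0], [0, 0.06, 0, -0.02, 0, -0.05, 0.0], [0, 0.06, 0, -0.02, 0, -0.05, 0.0], [0, 0.06, 0, -0.03, 0, -0.05, 0.0], [0, 0.06, 0, -0.03, 0, -0.05, 0.0], [0, 0.06, 0, -0.03, 0, -0.05, 0.0], [0, 0.06, 0, -0.04, 0, -0.05, 0.0], [0, 0.05, 0, -0.04, 0, -0.05, 0.0], [0, 0.09, 0, -0.08, 0, -0.075, 0.0], [0, 0.09, 0, -0.08, 0, -0.075, 0.0], [0, 0.08, 0, -0.09, 0, -0.075, 0.0], [0, 0.07, 0, -0.09, 0, -0.075, 0.0], [0, 0.11, 0, -0.11, 0, -0.1, 0.0], [0, 0.11, 0, -0.13, 0, -0.1, 0.0], [0, 0.09, 0, -0.13, 0, -0.1, -0.001]]
```

Request:
move_arm(increments=[[0,-0.24,-0.44,-0.14,-0.026,0,0.037],[0,-0.26,-0.43,-0.15,-0.026,0,0.037],[0,-0.28,-0.41,-0.16,-0.026,0,0.037],[0,-0.29,-0.4,-0.17,-0.026,0,0.037],[0,-0.3,-0.38,-0.19,-0.026,0,0.037],[0,-0.32,-0.37,-0.19,-0.026,0,0.037],[0,-0.33,-0.34,-0.21,-0.025,0,0.038],[0,-0.08,0,0.14,0,-0.07,0],[0,-0.06,0,0.14,0,-0.07,0],[0,-0.06,0,0.14,0,-0.07,0],[0,-0.01,0,0.1,0,-0.05,0],[0,0,0,0.1,0,-0.05,0],[0,0,0,0.1,0,-0.05,0],[0,0.01,0,0.09,0,-0.05,0],[0,0.01,0,0.1,0,-0.05,0],[0,0,0,0,0,0,0]])

```text
time_s: 21.0
ee_pos: [0.5917, -0.3028, 0.1167]
eef_rot: [-3.141, -0.15, 2.668]
force: [0.2, 0.3, -0.8]
grip_width: 0.0137
grip_force: 45.0
```

```bash
python3 -c "
import st
from sl import *
slugs('w11')
w=shot('wrist')
for d in ctrl.cut_out('die',w)[:2]: print('die',round(d['conf'],2),np.round(d['centre']),d['mask'].sum())
r=render(w,'die',[.52,-.266,0]); print('proj', proj(w,[[.52,-.266,.05],[.57,-.266,.05],[.47,-.266,.05],[.52,-.216,.05],[.52,-.316,.05]]).round(0).tolist())
g=w['color'].copy(); g=cv2.resize(g[:330,130:530],None,fx=2,fy=1.8)
cv2.imwrite('pics/w11c.png',g)
"
```

```text
{'time_s': 21.0, 'ee_pos': [0.5917, -0.3028, 0.1167], 'eef_rot': [-3.141, -0.1501, 2.668], 'force': [0.2089, 0.2768, -0.7712], 'moment': [-0.0808, -0.296, -0.0021], 'grip_width': 0.0137, 'grip_force': 44.9799, 'qpos': [-0.5247, 0.7272, 1.1018, -0.0083, 1.4625, -1.6205]}
tray-local TCP [ 0.1649 -0.5839]
blob area 1863 rc [199. 324.] box [290 177  67  42]
net [(0.84, [205.0, 347.0]), (0.75, [208.0, 323.0]), (0.61, [188.0, 314.0]), (0.57, [188.0, 336.0]), (0.55, [204.0, 304.0])]
die 0.7 [102. 331.] 8693
proj [[326.0, 120.0], [355.0, 177.0], [296.0, 61.0], [384.0, 90.0], [269.0, 150.0]]
```

View pics/w11c.png

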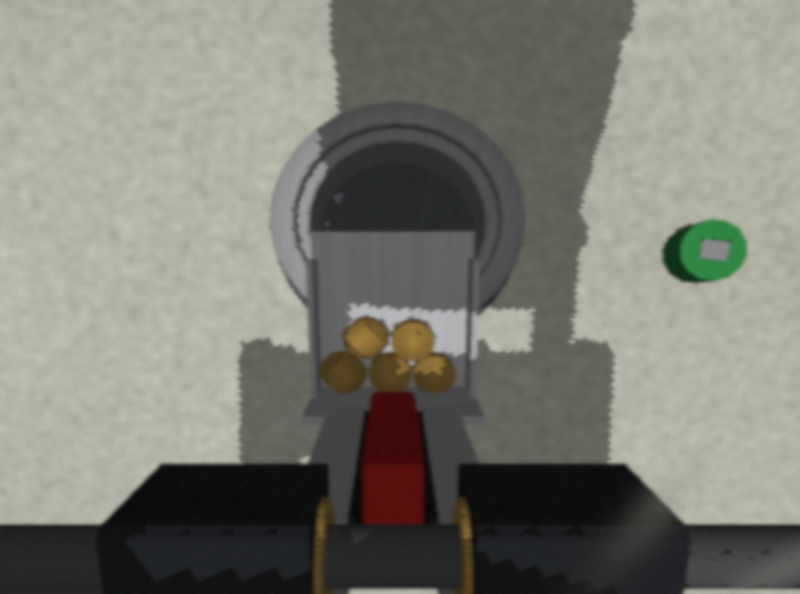

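The last picture shows five slugs at the back of the pan (crop rows 335-372, cols 343-434) and the pan nose over the bore. The ring's centre is at col 398 against 391 for the pan, so it needs about 2 mm to +y. Now I pour, with the nose held just above the ring.

Request:
move_arm(increments=[[0,0.06,0.04,-0.03,0,-0.062,0],[0,0.06,0,-0.04,0,-0.063,0],[0,0.06,0,-0.04,0,-0.062,0],[0,0.06,0,-0.05,0,-0.063,0],[0,0.06,0,-0.02,0,-0.05,0],[0,0.06,0,-0.02,0,-0.05,0],[0,0.06,0,-0.03,0,-0.05,0],[0,0.06,0,-0.03,0,-0.05,0],[0,0.06,0,-0.03,0,-0.05,0],[0,0.06,0,-0.04,0,-0.05,0],[0,0.05,0,-0.04,0,-0.05,0],[0,0.09,0,-0.08,0,-0.075,0],[0,0.09,0,-0.08,0,-0.075,0],[0,0.08,0,-0.09,0,-0.075,0],[0,0.07,0,-0.09,0,-0.075,0],[0,0.11,0,-0.11,0,-0.1,0],[0,0.11,0,-0.13,0,-0.1,0],[0,0.09,0,-0.13,0,-0.1,0],[0,0,0,0,0,0,0],[0,0,0,0,0,0,0]])

```text
time_s: 23.2
ee_pos: [0.5455, -0.2527, 0.1665]
eef_rot: [-3.13, 0.898, 2.679]
force: [-0.3, 0.4, -1.4]
grip_width: 0.0139
grip_force: 45.0
```

```bash
python3 -c "
import st
from sl import *
slugs('w12')
s=shot('scene'); m=hsv(s,(12,100,50),(35,255,255)); k,l,q,c=cv2.connectedComponentsWithStats(m.astype(np.uint8)); print([(q[i,4],c[i][::-1].round(0).tolist()) for i in range(1,k) if q[i,4]>8])
"
```

```text
{'time_s': 23.2, 'ee_pos': [0.5455, -0.2527, 0.1665], 'eef_rot': [-3.1302, 0.8977, 2.6791], 'force': [-0.2907, 0.4093, -1.3598], 'moment': [0.2313, 0.3568, 0.0243], 'grip_width': 0.0139, 'grip_force': 44.9807, 'qpos': [-0.5043, 0.1398, 2.0891, 0.953, 0.0261, -2.5497]}
tray-local TCP [ 0.1112 -0.5419]
blob area 89 rc [ 28. 267.] box [260  23  14  10]
blob area 187 rc [ 37. 328.] box [320  28  18  17]
blob area 1174 rc [228. 535.] box [516 208  41  37]
net [(0.69, [35.0, 328.0]), (0.68, [28.0, 269.0])]
[(np.int32(176), [9.0, 174.0]), (np.int32(13), [0.0, 187.0]), (np.int32(229), [10.0, 206.0]), (np.int32(1986), [16.0, 391.0]), (np.int32(13), [4.0, 192.0]), (np.int32(39), [10.0, 188.0]), (np.int32(276), [29.0, 294.0]), (np.int32(3491), [44.0, 600.0]), (np.int32(240), [36.0, 206.0]), (np.int32(19), [31.0, 183.0]), (np.int32(12), [34.0, 176.0]), (np.int32(91), [44.0, 535.0]), (np.int32(18), [40.0, 196.0]), (np.int32(12), [40.0, 186.0]), (np.int32(36), [47.0, 204.0]), (np.int32(21), [53.0, 212.0]), (np.int32(13), [61.0, 197.0]), (np.int32(145), [157.0, 201.0]), (np.int32(13), [164.0, 211.0]), (np.int32(14), [170.0, 216.0]), (np.int32(754), [261.0, 444.0]), (np.int32(182), [270.0, 203.0]), (np.int32(948), [309.0, 453.0]), (np.int32(1174), [363.0, 379.0])]
```

Request:
move_arm(increments=[[0,0,0,0,0,0.04,0],[0,0,0,0,0,0.05,0],[0,-0.04,0,-0.04,0,0.06,0],[0,-0.06,0,-0.08,0,0.06,0],[0,-0.06,0,-0.08,0,0.06,0],[0,0,0,0,0,0,0]])

```text
time_s: 23.95
ee_pos: [0.5481, -0.2484, 0.1806]
eef_rot: [3.129, 0.71, 2.675]
force: [-0.0, -0.2, -0.8]
grip_width: 0.0134
grip_force: 45.0
```

```bash
python3 -c "
import st
from sl import *
slugs('w13')
w=shot('wrist');t=shot('top');s=shot('scene')
for p,rc in [(s,(270,203))]: print('scene blob on z=.0135',ray(p,rc,.0135).round(3))
m=hsv(w,(12,90,40),(30,255,255)); m[200:]=0
k,l,q,c=cv2.connectedComponentsWithStats(m.astype(np.uint8))
for i in range(1,k):
    if q[i,4]>30: print('wrist',q[i,4],c[i][::-1].round(0),'floor',ray(w,c[i][::-1],.0135).round(3),'bench',ray(w,c[i][::-1],.0075).round(3))
m=hsv(t,(12,100,50),(35,255,255)); m[:110]=0
k,l,q,c=cv2.connectedComponentsWithStats(m.astype(np.uint8))
for i in range(1,k):
    if q[i,4]>5: print('top',q[i,4],c[i][::-1].round(0),ray(t,c[i][::-1],.0135).round(3))
print('net top',[(round(d['conf'],2),np.round(d['centre']).tolist()) for d in ctrl.cut_out('slug1',t)],'scene',[(round(d['conf'],2),np.round(d['centre']).tolist()) for d in ctrl.cut_out('slug1',s)])
"
```

```text
{'time_s': 23.95, 'ee_pos': [0.5481, -0.2484, 0.1806], 'eef_rot': [3.1287, 0.7102, 2.675], 'force': [-0.0172, -0.2139, -0.8314], 'moment': [0.2043, 0.2142, -0.032], 'grip_width': 0.0134, 'grip_force': 44.9801, 'qpos': [-0.5029, 0.1289, 1.9572, 0.1076, 0.3478, -1.6996]}
tray-local TCP [ 0.1131 -0.5372]
blob area 239 rc [ 44. 269.] box [256  35  30  18]
blob area 302 rc [ 52. 318.] box [305  39  25  26]
blob area 391 rc [238. 521.] box [503 230  36  15]
net [(0.74, [54.0, 320.0]), (0.63, [44.0, 310.0]), (0.44, [48.0, 263.0]), (0.39, [38.0, 276.0])]
scene blob on z=.0135 [ 0.5   -0.26   0.013]
wrist 230 [ 47. 268.] floor [ 0.501 -0.276  0.014] bench [ 0.504 -0.279  0.008]
wrist 290 [ 55. 317.] floor [ 0.526 -0.244  0.014] bench [ 0.529 -0.245  0.008]
top 11 [188. 425.] [ 0.559 -0.274  0.013]
top 9 [197. 446.] [ 0.535 -0.322  0.013]
top 28 [202. 413.] [ 0.525 -0.241  0.013]
top 19 [209. 416.] [ 0.505 -0.247  0.013]
net top [(0.69, [126.0, 171.0])] scene [(0.45, [267.0, 198.0]), (0.42, [272.0, 192.0])]
```

```bash
python3 - <<'E'
from plan import *
T=plan([(pose([.56,-.235,.215],-.47,-.3),5),(pose([.57,-.20,.215],-.35,0),4),(pose([.57,-.10,.205],.11,0),7)])
E
```

```text
max shift 14.58595214581482 max turn 0.08206095295571458
[[0, -0.11, 0.07, -0.09, 0.003, 0.082, 0.001], [0, -0.11, 0.07, -0.1, 0.003, 0.082, 0.001], [0, -0.1, 0.07, -0.11, 0.003, 0.082, 0.001], [0, -0.08, 0.06, -0.12, 0.004, 0.081, 0.0], [0, -0.08, 0.07, -0.13, 0.003, 0.082, 0.001], [0, 0.03, 0.18, -0.01, -0.004, 0.075, -0.03], [0, 0.03, 0.18, -0.01, -0.004, 0.075, -0.03], [0, 0.03, 0.18, 0, -0.005, 0.075, -0.03], [0, 0.02, 0.18, -0.01, -0.005, 0.074, -0.029], [0, 0.1, 0.27, 0.03, 0, 0, -0.066], [0, 0.08, 0.27, 0.03, 0, 0, -0.066], [0, 0.06, 0.28, 0.03, 0, 0, -0.066], [0, 0.04, 0.28, 0.03, 0, 0, -0.066], [0, 0.02, 0.28, 0.03, 0, 0, -0.065], [0, 0.01, 0.29, 0.03, 0, 0, -0.066], [0, -0.01, 0.29, 0.02, 0, 0.001, -0.065]]
```

Request:
move_arm(increments=[[0,-0.11,0.07,-0.09,0.003,0.082,0.001],[0,-0.11,0.07,-0.1,0.003,0.082,0.001],[0,-0.1,0.07,-0.11,0.003,0.082,0.001],[0,-0.08,0.06,-0.12,0.004,0.081,0],[0,-0.08,0.07,-0.13,0.003,0.082,0.001],[0,0.03,0.18,-0.01,-0.004,0.075,-0.03],[0,0.03,0.18,-0.01,-0.004,0.075,-0.03],[0,0.03,0.18,0,-0.005,0.075,-0.03],[0,0.02,0.18,-0.01,-0.005,0.074,-0.029],[0,0.1,0.27,0.03,0,0,-0.066],[0,0.08,0.27,0.03,0,0,-0.066],[0,0.06,0.28,0.03,0,0,-0.066],[0,0.04,0.28,0.03,0,0,-0.066],[0,0.02,0.28,0.03,0,0,-0.065],[0,0.01,0.29,0.03,0,0,-0.066],[0,-0.01,0.29,0.02,0,0,-0.065],[0,0,0,0,0,0,0]])

```text
time_s: 26.0
ee_pos: [0.5702, -0.0987, 0.2055]
eef_rot: [3.141, 0.001, -3.029]
force: [0.4, -0.1, -0.1]
grip_width: 0.0135
grip_force: 45.0
```

```bash
cat > die.py <<'E'
import st
from sl import *
w=shot('wrist');t=shot('top')
for nm,p in [('w',w),('t',t)]:
    for d in ctrl.cut_out('die',p)[:1]:
        r=fit([(p,d['mask'])],'die',[.521,-.265,0],0,False); print('die',nm,round(d['conf'],2),np.round(d['centre']),d['mask'].sum(),r[0][:2].round(4),round(r[1],3))
    m=hsv(p,(12,90,45),(32,255,255))
    k,l,q,c=cv2.connectedComponentsWithStats(m.astype(np.uint8))
    print(nm,[(int(q[i,4]),c[i][::-1].round(0).tolist(),ray(p,c[i][::-1],.0135)[:2].round(3).tolist()) for i in range(1,k) if q[i,4]>8])
    print('net',[(round(d['conf'],2),np.round(d['centre']).tolist(),ray(p,d['centre'],.0135)[:2].round(3).tolist()) for d in ctrl.cut_out('slug1',p)])
E
python3 die.py
```

```text
{'time_s': 26.0, 'ee_pos': [0.5702, -0.0987, 0.2055], 'eef_rot': [3.141, 0.0011, -3.0291], 'force': [0.4068, -0.1119, -0.1423], 'moment': [0.0605, -0.1497, 0.001], 'grip_width': 0.0135, 'grip_force': 44.9797, 'qpos': [-0.2351, 0.3634, 1.4368, 0.001, 1.3406, -1.9186]}
tray-local TCP [ 0.1109 -0.3859]
die w 0.65 [125. 175.] 8866 [ 0.5223 -0.2641] 0.128
w [(597, [108.0, 185.0], [0.503, -0.263]), (473, [311.0, 290.0], [0.74, -0.126]), (463, [311.0, 362.0], [0.729, -0.034]), (68, [353.0, 477.0], [0.775, 0.126]), (3685, [368.0, 316.0], [0.822, -0.084])]
net [(0.62, [103.0, 173.0], [0.5, -0.277]), (0.45, [133.0, 202.0], [0.528, -0.243]), (0.42, [72.0, 490.0], [0.429, 0.064])]
die t 0.64 [201. 434.] 506 [ 0.5241 -0.261 ] 2.586
t [(304, [5.0, 16.0], [1.11, 0.826]), (421, [2.0, 187.0], [1.101, 0.345]), (36, [2.0, 263.0], [1.094, 0.134]), (15, [2.0, 284.0], [1.089, 0.076]), (9, [6.0, 203.0], [1.088, 0.301]), (390, [58.0, 354.0], [0.918, -0.109]), (382, [60.0, 286.0], [0.918, 0.072]), (398, [91.0, 263.0], [0.831, 0.136]), (18, [110.0, 269.0], [0.778, 0.118]), (10, [143.0, 352.0], [0.681, -0.095]), (36, [212.0, 428.0], [0.499, -0.277])]
net [(0.66, [270.0, 432.0], [0.357, -0.276]), (0.26, [128.0, 171.0], [0.737, 0.376])]
```

```bash
python3 - <<'E'
from plan import *
w=shot("wrist")
T=np.eye(4);T[:3,:3]=R.from_euler("xyz",[3.14155,-.00016,-2.93328]).as_matrix();T[:3,3]=[.63042,.00115,.20535]
p=dict(w);p["pose"]=T@w["tool_from_camera"]; p["color"]=cv2.imread("pics/w1.png")
P=np.array([ray(p,(r,c),.003)[:2] for c,r in[(288,108),(391,117),(380,217),(282,208)]]); print(P.round(4).tolist(),P.mean(0).round(4),[round(np.hypot(*(P[i]-P[i-1])),4) for i in range(4)])
m=(p["color"].max(2)<60); m[228:]=0; k=np.zeros((400,640),np.uint8);cv2.circle(k,(335,162),85,1,-1)
m=(m&(k>0))|((render(p,"scoop",[.6163,-.002,.203],.003)>.3)); m=cv2.morphologyEx(m.astype(np.uint8),cv2.MORPH_OPEN,np.ones((9,9)))>0
# handle sticks out of mat: mask both
h=render(p,"handle",[.6163,-.002,.203],.003)>.1
a,f=fit([(p,m)],"mat",[.607,.007,.11]);print("dark",a,f,m.sum())
T=plan([(pose([.6403,.0106,.13],.11,0),6),(pose([.6403,.0106,.065],.11,0),5),(pose([.6403,.0106,.0528],.11,0),4)])
E
```

```text
[[0.5556, -0.0591], [0.541, 0.0581], [0.6591, 0.0748], [0.6727, -0.0451]] [0.6071 0.0072] [np.float64(0.1179), np.float64(0.1181), np.float64(0.1192), np.float64(0.1207)]
dark [0.6076827  0.00653568 0.12157544] 0.08284252244071773 10365
max shift 25.64176280991617 max turn 0.001
[[0, -0.27, 0.34, 0.25, 0, 0, 0.0], [0, -0.27, 0.34, 0.25, 0, 0, 0.0], [0, -0.27, 0.34, 0.25, 0, 0, 0.0], [0, -0.27, 0.35, 0.26, 0, 0, -0.001], [0, -0.28, 0.34, 0.25, 0, 0.001, 0.0], [0, -0.27, 0.35, 0.26, 0, 0, -0.001], [0, 0, 0, 0.26, 0, 0, 0.0], [0, 0, 0, 0.26, 0, 0, 0.0], [0, 0, 0, 0.26, 0, 0, 0.0], [0, 0, 0, 0.26, 0, 0, 0.0], [0, 0, 0, 0.26, 0, 0, 0.0], [0, 0, 0, 0.06, 0, 0, 0.0], [0, 0, 0, 0.06, 0, 0, 0.0], [0, 0, 0, 0.06, 0, 0, 0.0], [0, 0, 0, 0.06, 0, 0, 0.0]]
```

The mat centre (0.607, 0.007) is confirmed, with sides of 0.118-0.121 m. Place the scoop.

Request:
move_arm(increments=[[0,-0.27,0.34,0.25,0,0,0],[0,-0.27,0.34,0.25,0,0,0],[0,-0.27,0.34,0.25,0,0,0],[0,-0.27,0.35,0.26,0,0,0],[0,-0.28,0.34,0.25,0,0,0],[0,-0.27,0.35,0.26,0,0,0],[0,0,0,0.26,0,0,0],[0,0,0,0.26,0,0,0],[0,0,0,0.26,0,0,0],[0,0,0,0.26,0,0,0],[0,0,0,0.26,0,0,0],[0,0,0,0.06,0,0,0],[0,0,0,0.06,0,0,0],[0,0,0,0.05,0,0,0],[0,0,0,0.05,0,0,0],[0,0,0,0,0,0,0],[0,0,0,0,0,0,0]])

```text
time_s: 28.05
ee_pos: [0.6402, 0.0114, 0.0542]
eef_rot: [3.141, 0.001, -3.032]
force: [-0.3, 1.4, 0.1]
grip_width: 0.0135
grip_force: 45.0
```

```bash
python3 st.py
```

```text
{'time_s': 28.05, 'ee_pos': [0.6402, 0.0114, 0.0542], 'eef_rot': [3.1415, 0.0015, -3.032], 'force': [-0.3046, 1.3919, 0.126], 'moment': [0.0563, -0.1246, -0.0395], 'grip_width': 0.0135, 'grip_force': 44.9801, 'qpos': [-0.0395, 0.6471, 1.3823, 0.0004, 1.1108, -1.72]}
tray-local TCP [ 0.1624 -0.266 ]
```

Request:
move_arm(increments=[[0,0,0,0.02,0,0,0],[0,0,0,0.02,0,0,0],[0,0,0,0,0,0,0],[0.3,0,0,0,0,0,0],[0.6,0,0,0,0,0,0],[0.8,0,0,0,0,0,0],[0.8,0,0,0,0,0,0],[0.8,0,0,-0.2,0,0,0],[0.8,0,0,-0.5,0,0,0],[0.8,0,0,-0.8,0,0,0],[0.8,0,0,-0.8,0,0,0],[0.8,0,0,-0.8,0,0,0],[0.8,0,0,0,0,0,0]])

```text
time_s: 29.35
ee_pos: [0.6417, 0.0113, 0.2142]
eef_rot: [-3.14, 0.011, -3.032]
force: [-0.1, -0.5, 0.6]
grip_width: 0.0752
grip_force: 0.0
```

```bash
python3 - <<'E'
import st
from h import *
w=shot("wrist"); cv2.imwrite("pics/w14.png",w["color"])
d=ctrl.cut_out("scoop",w); 
if d: print("scoop",d[0]["conf"],fit([(w,d[0]["mask"])],"scoop",[.607,.007,.11],.003))
for d in ctrl.cut_out("cover",w)[:3]:
    print("cover",round(d["conf"],2),d["centre"],fit([(w,d["mask"])],"cover",[.427,.07,0],0,True))
c=proj(w,[[.427,.07,.01]])[0]; print("cover px",c)
m=hsv(w,(50,60,20),(90,255,255),c[::-1],60); print(m.sum(), ray(w,np.argwhere(m).mean(0),.008))
b=(w["color"].max(2)<40); 
E
```

```text
{'time_s': 29.35, 'ee_pos': [0.6417, 0.0113, 0.2142], 'eef_rot': [-3.1403, 0.011, -3.0321], 'force': [-0.0928, -0.5092, 0.5765], 'moment': [0.0847, -0.1357, 0.0033], 'grip_width': 0.0752, 'grip_force': 0.0, 'qpos': [-0.0396, 0.4961, 1.2295, 0.0004, 1.4048, -1.72]}
tray-local TCP [ 0.1639 -0.2659]
scoop 0.6 (array([0.60720955, 0.00796694, 0.11405497]), np.float64(0.05443773634188765))
cover 0.85 [13.5, 401.0] (array([0.42584336, 0.07085261, 0.04240941]), np.float64(0.02072629905447243))
cover px [404.45697433 -14.68498219]
1154 [0.45118595 0.07068786 0.008     ]
```

```bash
python3 - <<'E'
from plan import *
T=plan([(pose([.427,.071,.21],.65,0),8)],claw=.8)
E
```

```text
max shift 27.739863013360395 max turn 0.06800735254367722
[[0.8, 0.51, 0.21, -0.01, 0, 0, -0.068], [0.8, 0.5, 0.24, -0.01, 0, 0, -0.068], [0.8, 0.48, 0.27, -0.01, 0, 0, -0.067], [0.8, 0.46, 0.31, -0.01, 0, 0, -0.068], [0.8, 0.44, 0.33, -0.01, 0, 0, -0.067], [0.8, 0.41, 0.36, -0.01, 0, 0, -0.068], [0.8, 0.39, 0.39, 0, 0, 0, -0.067], [0.8, 0.36, 0.42, -0.01, 0, 0.001, -0.068]]
```

Request:
move_arm(increments=[[0.8,0.51,0.21,0,0,0,-0.068],[0.8,0.5,0.24,0,0,0,-0.068],[0.8,0.48,0.27,0,0,0,-0.067],[0.8,0.46,0.31,0,0,0,-0.068],[0.8,0.44,0.33,0,0,0,-0.067],[0.8,0.41,0.36,0,0,0,-0.068],[0.8,0.39,0.39,0,0,0,-0.067],[0.8,0.36,0.42,0,0,0,-0.068],[0.8,0,0,0,0,0,0],[0.8,0,0,0,0,0,0]])

```text
time_s: 30.5
ee_pos: [0.4274, 0.0709, 0.2064]
eef_rot: [-3.141, 0.001, -2.492]
force: [1.5, 0.4, 0.9]
grip_width: 0.0754
grip_force: 0.0
```

```bash
python3 - <<'E'
import st
from h import *
w=shot("wrist"); cv2.imwrite("pics/w15.png",w["color"])
for d in ctrl.cut_out("cover",w)[:3]:
    print("cover",round(d["conf"],2),d["centre"],d["mask"].sum(),fit([(w,d["mask"])],"cover",[.427,.071,.65],0,True))
M["disc"]=[cyl(76,0,8)]
c=proj(w,[[.427,.071,.01]])[0]; k=np.zeros((400,640),np.uint8);cv2.circle(k,(int(c[0]),int(c[1])),60,1,-1); print(c)
g=hsv(w,(50,60,20),(90,255,255))&(k>0); print("green",g.sum(),cv2.cvtColor(w["color"],cv2.COLOR_BGR2HSV)[tuple(np.argwhere(g)[::400].T)].tolist())
b=(w["color"].max(2)<45)&(k>0); kk,l,q,cc=cv2.connectedComponentsWithStats(b.astype(np.uint8)); i=1+q[1:,4].argmax(); b=l==i
print("bar blob",q[i].tolist(),cc[i])
for y in (.3,.65,1.0): print("bar",fit([(w,b)],"bar",[.427,.071,y],0))
h=cv2.morphologyEx((g|b).astype(np.uint8),cv2.MORPH_CLOSE,np.ones((5,5)))>0
print("cover col",fit([(w,h)],"cover",[.427,.071,.65],0))
E
```

```text
{'time_s': 30.5, 'ee_pos': [0.4274, 0.0709, 0.2064], 'eef_rot': [-3.1415, 0.0005, -2.4917], 'force': [1.4597, 0.3809, 0.8558], 'moment': [0.0969, -0.1372, 0.0478], 'grip_width': 0.0754, 'grip_force': 0.0, 'qpos': [0.0796, 0.035, 1.8281, 0.0002, 1.278, -2.1412]}
tray-local TCP [-0.0572 -0.2414]
cover 0.63 [182.7, 326.6] 3155 (array([0.42721579, 0.07101691, 0.80316763]), np.float64(0.052549019607843146))
cover 0.58 [245.6, 539.8] 1057 (array([  0.74833333,   0.36566667, -10.61666667]), np.float64(1.0))
cover 0.56 [167.3, 564.1] 3521 (array([  0.74833333,   0.36566667, -10.61666667]), np.float64(1.0))
[326.50797996 182.8237027 ]
green 2453 [[71, 76, 54], [74, 116, 90], [75, 117, 48], [73, 110, 37], [75, 125, 45], [75, 119, 47], [74, 121, 40]]
bar blob [316, 161, 20, 50, 739] [326.03924222 185.61163735]
bar (array([0.42751045, 0.07049117, 0.52906265]), np.float64(0.09513120539149353))
bar (array([0.42747275, 0.0705393 , 0.52965683]), np.float64(0.09500915386452281))
bar (array([0.42745204, 0.07053125, 0.52637003]), np.float64(0.09503038021703944))
cover col (array([0.42833161, 0.0713337 , 0.70335473]), np.float64(0.12054612849536162))
```

The network fit, the bar fit and the top view agree: cover at (0.427, 0.071), bar yaw about 0.53. It is green (hue ~74) with a black bar. Go down and grip the bar.

Request:
move_arm(increments=[[0.8,0,0,0.2,0,0,0.06],[0.8,0,0,0.5,0,0,0.06],[0.8,0,0,0.6,0,0,0],[0.8,0,0,0.6,0,0,0],[0.8,0,0,0.6,0,0,0],[0.8,0,0,0.6,0,0,0],[0.8,0,0,0.4,0,0,0],[0.8,0,0,0.2,0,0,0],[0.8,0,0,0.13,0,0,0],[0.8,0,0,0,0,0,0],[0.5,0,0,0,0,0,0],[0,0,0,0,0,0,0],[0,0,0,0,0,0,0],[0,0,0,0,0,0,0],[0,0,0,0,0,0,0],[0,0,0,0,0,0,0],[0,0,0,0,0,0,0],[0,0,0,0,0,0,0],[0,0,0,0,0,0,0]], force=45)

```text
time_s: 32.5
ee_pos: [0.4277, 0.0709, 0.0153]
eef_rot: [-3.141, 0.001, -2.611]
force: [-0.2, 0.4, -0.1]
grip_width: 0.0137
grip_force: 45.0
```

```bash
python3 - <<'E'
import st
from plan import *
# lift, then a look pose beside the die
T=plan([(pose([.428,.070,.05],.53,0),3),(pose([.44,.05,.16],.40,0),5),(pose([.50,-.12,.20],-.2,0),9)])
E
```

```text
{'time_s': 32.5, 'ee_pos': [0.4277, 0.0709, 0.0153], 'eef_rot': [-3.1413, 0.0011, -2.6112], 'force': [-0.208, 0.3811, -0.0691], 'moment': [0.0727, -0.099, 0.0038], 'grip_width': 0.0137, 'grip_force': 44.9989, 'qpos': [0.0796, 0.3238, 2.0053, 0.0003, 0.8114, -2.0219]}
tray-local TCP [-0.0569 -0.2414]
max shift 22.566568192793515 max turn 0.067
[[0, 0, -0.01, -0.23, 0, 0, 0.0], [0, 0, 0, -0.23, 0, 0.001, 0.0], [0, 0, -0.01, -0.23, 0, 0, 0.0], [0, 0, -0.09, -0.44, 0, 0, 0.026], [0, 0, -0.09, -0.44, 0, 0, 0.026], [0, -0.01, -0.09, -0.44, 0, 0, 0.026], [0, -0.01, -0.1, -0.44, 0, 0, 0.026], [0, -0.01, -0.09, -0.44, 0, 0, 0.026], [0, 0.02, -0.4, -0.09, 0, 0, 0.067], [0, 0, -0.4, -0.09, 0, 0, 0.067], [0, -0.03, -0.4, -0.09, 0, 0, 0.067], [0, -0.05, -0.4, -0.09, 0, 0, 0.067], [0, -0.08, -0.39, -0.09, 0, 0, 0.066], [0, -0.11, -0.39, -0.09, 0, 0, 0.067], [0, -0.13, -0.38, -0.09, 0, 0, 0.066], [0, -0.16, -0.37, -0.09, 0, 0, 0.067], [0, -0.18, -0.35, -0.08, 0, 0, 0.066]]
```

Request:
move_arm(increments=[[0,0,-0.01,-0.23,0,0,0],[0,0,0,-0.23,0,0,0],[0,0,-0.01,-0.23,0,0,0],[0,0,-0.09,-0.44,0,0,0.026],[0,0,-0.09,-0.44,0,0,0.026],[0,-0.01,-0.09,-0.44,0,0,0.026],[0,-0.01,-0.1,-0.44,0,0,0.026],[0,-0.01,-0.09,-0.44,0,0,0.026],[0,0.02,-0.4,-0.09,0,0,0.067],[0,0,-0.4,-0.09,0,0,0.067],[0,-0.03,-0.4,-0.09,0,0,0.067],[0,-0.05,-0.4,-0.09,0,0,0.067],[0,-0.08,-0.39,-0.09,0,0,0.066],[0,-0.11,-0.39,-0.09,0,0,0.067],[0,-0.13,-0.38,-0.09,0,0,0.066],[0,-0.16,-0.37,-0.09,0,0,0.067],[0,-0.18,-0.35,-0.08,0,0,0.066],[0,0,0,0,0,0,0],[0,0,0,0,0,0,0]])

```text
time_s: 34.4
ee_pos: [0.4994, -0.1198, 0.2002]
eef_rot: [3.141, 0.001, 2.943]
force: [0.4, 0.8, -1.7]
grip_width: 0.0134
grip_force: 45.0
```

```bash
python3 die.py; python3 - <<'E'
from h import *
w=shot("wrist"); o=ctrl.get_obs(); cv2.imwrite("pics/w16.png",w["color"])
for d in ctrl.cut_out("cover",w)[:2]:
    print("cover",round(d["conf"],2),d["centre"],d["mask"].sum(),fit([(w,d["mask"])],"cover",[*o["ee_pos"][:2],-.2],o["ee_pos"][2]-.0153,True))
E
```

```text
{'time_s': 34.4, 'ee_pos': [0.4994, -0.1198, 0.2002], 'eef_rot': [3.1409, 0.0012, 2.9427], 'force': [0.3723, 0.7636, -1.7416], 'moment': [0.0573, -0.1, -0.0371], 'grip_width': 0.0134, 'grip_force': 44.9978, 'qpos': [-0.3072, 0.2225, 1.6309, 0.0008, 1.2871, -1.6793]}
tray-local TCP [ 0.0444 -0.4181]
die w 0.97 [225. 204.] 7151 [ 0.5217 -0.2641] 0.185
w [(258, [209.0, 199.0], [0.499, -0.272]), (112, [225.0, 227.0], [0.524, -0.245]), (471, [311.0, 291.0], [0.65, -0.196]), (468, [310.0, 362.0], [0.667, -0.108]), (392, [356.0, 540.0], [0.78, 0.111]), (3671, [368.0, 314.0], [0.739, -0.184])]
net [(0.44, [209.0, 214.0], [0.502, -0.255]), (0.43, [226.0, 554.0], [0.603, 0.136]), (0.42, [206.0, 200.0], [0.496, -0.269])]
die t 0.53 [216. 410.] 87 [ 0.5044 -0.2073] 19.376
t [(174, [4.0, 17.0], [1.112, 0.823]), (27, [1.0, 148.0], [1.107, 0.455]), (67, [1.0, 175.0], [1.106, 0.379]), (11, [1.0, 194.0], [1.104, 0.324]), (305, [55.0, 354.0], [0.925, -0.111]), (319, [58.0, 286.0], [0.923, 0.071]), (392, [91.0, 263.0], [0.831, 0.136])]
net []
cover 0.6 [219.4, 326.0] 8122 (array([ 0.49943774, -0.11916878,  1.26516133]), np.float64(0.47227959886244575))
```

Request:
move_arm(increments=[[0,-0.3,-0.1,0,0,0,0.03],[0,-0.35,-0.2,0,0,0,0.05],[0,-0.35,-0.3,0,0,0,0.05],[0,-0.35,-0.3,0,0,0,0.05],[0,-0.25,-0.2,0,0,0,0.05],[0,0,0,0,0,0,0],[0,0,0,0,0,0,0]])

```text
time_s: 35.5
ee_pos: [0.5602, -0.1941, 0.1996]
eef_rot: [3.141, 0.0, 2.713]
force: [-0.4, -0.4, -2.0]
grip_width: 0.0138
grip_force: 45.0
```

```bash
python3 die.py; python3 - <<'E'
from h import *
w=shot("wrist");s=shot("scene"); cv2.imwrite("pics/w17.png",w["color"])
g=cv2.cvtColor(w["color"],cv2.COLOR_BGR2GRAY); e=cv2.Canny(g,40,110); dt=cv2.distanceTransform(255-e,cv2.DIST_L2,3)
a=np.linspace(0,2*np.pi,180)
cov=render(w,"cover",[*ctrl.get_obs()["ee_pos"][:2],-.4],ctrl.get_obs()["ee_pos"][2]-.0153); cov=cv2.dilate(cov,np.ones((15,15)))
def cost(x,rs=((.05,.05),(.04,.05),(.035,.042))):
    t=[]
    for r,z in rs:
        q=proj(w,np.c_[x[0]+r*np.cos(a),x[1]+r*np.sin(a),0*a+z]); i=np.round(q).astype(int)
        ok=(i[:,0]>=0)&(i[:,0]<640)&(i[:,1]>=0)&(i[:,1]<225); i=i[ok]; i=i[cov[i[:,1],i[:,0]]<.1]
        t.append(np.minimum(dt[i[:,1],i[:,0]],5))
    return np.concatenate(t).mean()
G=[(cost((x,y)),x,y) for x in np.arange(.510,.534,.0005) for y in np.arange(-.275,-.252,.0005)]
print("edge fit",sorted(G)[:4])
for d in ctrl.cut_out("die",s)[:1]: print("scene",d["conf"],fit([(s,d["mask"])],"die",[.521,-.265,0],0,False))
E
```

```text
{'time_s': 35.5, 'ee_pos': [0.5602, -0.1941, 0.1996], 'eef_rot': [3.1407, 0.0002, 2.7133], 'force': [-0.4355, -0.4244, -1.953], 'moment': [0.0676, -0.1881, 0.0206], 'grip_width': 0.0138, 'grip_force': 44.9978, 'qpos': [-0.3958, 0.4001, 1.4004, 0.0009, 1.3409, -1.5385]}
tray-local TCP [ 0.1163 -0.4817]
die w 0.69 [177. 249.] 6506 [ 0.522  -0.2638] 0.305
w [(689, [164.0, 255.0], [0.506, -0.258]), (213, [243.0, 630.0], [0.776, 0.108]), (470, [311.0, 291.0], [0.689, -0.302]), (466, [310.0, 362.0], [0.726, -0.22]), (3776, [368.0, 311.0], [0.776, -0.315])]
net [(0.68, [191.0, 379.0], [0.593, -0.142]), (0.66, [166.0, 236.0], [0.498, -0.278]), (0.56, [175.0, 278.0], [0.527, -0.239]), (0.48, [159.0, 244.0], [0.495, -0.267]), (0.42, [163.0, 273.0], [0.512, -0.239])]
t [(375, [6.0, 16.0], [1.108, 0.826]), (701, [2.0, 203.0], [1.098, 0.3]), (9, [2.0, 313.0], [1.088, -0.004]), (406, [58.0, 353.0], [0.917, -0.108]), (396, [60.0, 286.0], [0.917, 0.072]), (396, [91.0, 263.0], [0.831, 0.135]), (22, [110.0, 267.0], [0.777, 0.123])]
net []
edge fit [(np.float32(0.5491021), np.float64(0.5219999999999987), np.float64(-0.265)), (np.float32(0.55263406), np.float64(0.5214999999999987), np.float64(-0.265)), (np.float32(0.56336915), np.float64(0.5219999999999987), np.float64(-0.2655)), (np.float32(0.5669091), np.float64(0.5214999999999987), np.float64(-0.2655))]
scene 0.7 (array([-1.927,  1.091, 18.   ]), np.float64(1.0))
```

```bash
python3 - <<'E'
from h import *
o=ctrl.get_obs(); w=shot("wrist")
g=hsv(w,(50,50,20),(90,255,255)); print("green px",g.sum())
e=cv2.Canny(cv2.cvtColor(w["color"],cv2.COLOR_BGR2GRAY),30,90); near=cv2.dilate(g.astype(np.uint8),np.ones((7,7)))>0; e[~near]=0
dt=cv2.distanceTransform(255-e,cv2.DIST_L2,3); a=np.linspace(0,2*np.pi,240); b=o["ee_pos"]; z=b[2]-.0153+.008
def cost(x,y):
    q=np.round(proj(w,np.c_[b[0]+x+.038*np.cos(a),b[1]+y+.038*np.sin(a),0*a+z])).astype(int)
    q=q[q[:,1]<240]; return np.minimum(dt[q[:,1],q[:,0]],6).mean()
G=sorted((cost(x,y),x,y) for x in np.arange(-.008,.0081,.0005) for y in np.arange(-.008,.0081,.0005)); print([np.round(v,4).tolist() for v in G[:5]])
from plan import *
x,y=G[0][1:]
y0=-.43
T=plan([(pose([.522,-.265,.16],y0,0),6),(pose([.522,-.265,.075],y0,0),5)])
E
```

```text
green px 6085
[[0.8389, -0.001, 0.0], [0.8404, -0.001, 0.0005], [0.8677, -0.0015, 0.0], [0.9776, -0.0015, -0.0005], [0.9811, -0.001, 0.001]]
max shift 17.0 max turn 0.001414213562373095
[[0, 0.02, -0.27, 0.13, 0, 0, 0.0], [0, 0.02, -0.27, 0.13, 0, 0, 0.0], [0, 0.02, -0.27, 0.13, 0, 0, 0.0], [0, 0.02, -0.26, 0.14, 0, 0, 0.0], [0, 0.02, -0.27, 0.13, 0, 0.001, 0.0], [0, 0.01, -0.26, 0.14, 0.001, 0, 0.001], [0, 0, 0, 0.34, 0, 0, 0.0], [0, 0, 0, 0.34, 0, 0, 0.0], [0, 0, 0, 0.34, 0, 0, 0.0], [0, 0, 0, 0.34, 0, 0, 0.0], [0, 0, 0, 0.34, 0, 0, 0.0]]
```

Request:
move_arm(increments=[[0,0,-0.26,0.13,0,0,0],[0,0,-0.27,0.13,0,0,0],[0,0.02,-0.27,0.13,0,0,0],[0,0.02,-0.26,0.14,0,0,0],[0,0.02,-0.27,0.13,0,0,0],[0,0.01,-0.26,0.14,0,0,0],[0,0,0,0.34,0,0,0],[0,0,0,0.34,0,0,0],[0,0,0,0.34,0,0,0],[0,0,0,0.34,0,0,0],[0,0,0,0.34,0,0,0],[0,0,0,0,0,0,0],[0,0,0,0,0,0,0]])

```text
time_s: 37.3
ee_pos: [0.5242, -0.2657, 0.075]
eef_rot: [3.141, 0.001, 2.712]
force: [-0.0, 0.0, -1.4]
grip_width: 0.0139
grip_force: 45.0
```

```bash
python3 - <<'E'
import st
from plan import *
T=plan([(pose([.523,-.265,.068],-.43,0),3)])
E
```

```text
{'time_s': 37.3, 'ee_pos': [0.5242, -0.2657, 0.075], 'eef_rot': [3.1408, 0.0008, 2.7119], 'force': [-0.0064, 0.0339, -1.409], 'moment': [0.0731, -0.2201, 0.0243], 'grip_width': 0.0139, 'grip_force': 44.9977, 'qpos': [-0.5319, 0.5161, 1.5389, 0.001, 1.0859, -1.6734]}
tray-local TCP [ 0.0923 -0.5581]
max shift 2.5495097567963927 max turn 0.001414213562373095
[[0, 0.01, 0, 0.05, 0, 0, 0.0], [0, 0.01, 0, 0.05, 0, 0, 0.0], [0, 0.01, 0, 0.04, 0.001, 0.001, 0.0]]
```

Request:
move_arm(increments=[[0,0.014,0,0.04,0,0,0],[0,0.014,0,0.04,0,0,0],[0,0,0,0.04,0,0,0],[0,0,0,0.04,0,0,0],[0,0,0,0.04,0,0,0],[0,0,0,0.03,0,0,0],[0,0,0,0.02,0,0,0],[0,0,0,0,0,0,0]])

```text
time_s: 38.1
ee_pos: [0.523, -0.2647, 0.0621]
eef_rot: [3.141, 0.001, 2.712]
force: [0.4, 0.8, -3.3]
grip_width: 0.0136
grip_force: 45.0
```

```bash
python3 st.py
```

```text
{'time_s': 38.1, 'ee_pos': [0.523, -0.2647, 0.0621], 'eef_rot': [3.1408, 0.0007, 2.7121], 'force': [0.3791, 0.7689, -3.2591], 'moment': [0.0646, -0.1638, -0.0282], 'grip_width': 0.0136, 'grip_force': 44.9978, 'qpos': [-0.5314, 0.53, 1.5515, 0.001, 1.0595, -1.6732]}
tray-local TCP [ 0.0909 -0.5573]
```

Request:
move_arm(increments=[[0,0,0,0.03,0,0,0],[0,0,0,0.03,0,0,0],[0,0,0,0.02,0,0,0],[0,0,0,0.01,0,0,0],[0,0,0,0,0,0,0],[0,0,0,0,0,0,0]])

```text
time_s: 38.7
ee_pos: [0.5231, -0.2647, 0.0578]
eef_rot: [3.141, 0.001, 2.712]
force: [-0.1, 0.1, -1.7]
grip_width: 0.0137
grip_force: 45.0
```

```bash
python3 st.py
```

```text
{'time_s': 38.7, 'ee_pos': [0.5231, -0.2647, 0.0578], 'eef_rot': [3.1408, 0.0009, 2.7121], 'force': [-0.1429, 0.1234, -1.725], 'moment': [0.062, -0.0876, 0.0046], 'grip_width': 0.0137, 'grip_force': 44.9978, 'qpos': [-0.5314, 0.5359, 1.554, 0.001, 1.0509, -1.6732]}
tray-local TCP [ 0.091  -0.5573]
```

Request:
move_arm(increments=[[0,0,0,0.01,0,0,0],[0,0,0,0.01,0,0,0],[0,0,0,0.005,0,0,0],[0,0,0,0,0,0,0]])

```text
time_s: 39.1
ee_pos: [0.5232, -0.2647, 0.0573]
eef_rot: [3.141, 0.001, 2.712]
force: [-3.0, 2.9, 6.4]
grip_width: 0.0138
grip_force: 45.0
```

```bash
python3 st.py
```

```text
{'time_s': 39.1, 'ee_pos': [0.5232, -0.2647, 0.0573], 'eef_rot': [3.1409, 0.0014, 2.7122], 'force': [-2.9995, 2.8651, 6.4093], 'moment': [0.3783, 0.6019, -0.0266], 'grip_width': 0.0138, 'grip_force': 45.0007, 'qpos': [-0.5313, 0.5365, 1.5543, 0.001, 1.0495, -1.6732]}
tray-local TCP [ 0.0911 -0.5573]
```

Request:
move_arm(increments=[[0,0,0,0.01,0,0,0],[0,0,0,0.008,0,0,0],[0,0,0,0,0,0,0],[0,0,0,0,0,0,0]])

```text
time_s: 39.5
ee_pos: [0.5232, -0.2648, 0.0573]
eef_rot: [3.141, 0.002, 2.712]
force: [-7.7, 3.2, 16.0]
grip_width: 0.0136
grip_force: 45.0
```

```bash
python3 st.py
```

```text
{'time_s': 39.5, 'ee_pos': [0.5232, -0.2648, 0.0573], 'eef_rot': [3.1409, 0.0017, 2.7121], 'force': [-7.7102, 3.2262, 15.9835], 'moment': [0.8212, 1.3734, -0.0063], 'grip_width': 0.0136, 'grip_force': 45.0037, 'qpos': [-0.5313, 0.5364, 1.5545, 0.001, 1.0491, -1.6732]}
tray-local TCP [ 0.0911 -0.5574]
```

Request:
move_arm(increments=[[0,0,0,-0.012,0,0,0],[0.3,0,0,0,0,0,0],[0.5,0,0,0,0,0,0],[0.5,0,0,0,0,0,0],[0.5,0,0,-0.1,0,0,0],[0.5,0,0,-0.4,0,0,0],[0.5,0,0,-0.5,0,0,0],[0,0,0,-0.2,0,0,0],[0,0,0,0,0,0,0],[0,0,0,0,0,0,0],[0,0,0,0,0,0,0],[0,0,0,0,0,0,0],[0,0,0,0,0,0,0],[0,0,0,0,0,0,0]])

```text
time_s: 40.9
ee_pos: [0.5229, -0.2647, 0.1159]
eef_rot: [3.141, 0.0, 2.712]
force: [0.3, 0.8, -0.2]
grip_width: 0.0006
grip_force: 0.0
```

```bash
python3 st.py
```

```text
{'time_s': 40.9, 'ee_pos': [0.5229, -0.2647, 0.1159], 'eef_rot': [3.1407, 0.0005, 2.712], 'force': [0.3425, 0.7865, -0.2127], 'moment': [0.0604, -0.1094, 0.0161], 'grip_width': 0.0006, 'grip_force': 0.0, 'qpos': [-0.5315, 0.4637, 1.5124, 0.001, 1.1651, -1.6732]}
tray-local TCP [ 0.0908 -0.5574]
```

Request:
move_arm(increments=[[0,0,0,0.3,0,0,0],[0,0,0,0.3,0,0,0],[0,0,0,0.1,0,0,0],[0,0,0,0.03,0,0,0],[0,0,0,0.02,0,0,0],[0,0,0,0.02,0,0,0],[0,0,0,0,0,0,0],[0,0,0,0,0,0,0]])

```text
time_s: 41.7
ee_pos: [0.5232, -0.2648, 0.0783]
eef_rot: [3.141, 0.002, 2.712]
force: [-3.3, 1.4, 5.9]
grip_width: 0.0002
grip_force: 2.8
```

```bash
python3 st.py
```

```text
{'time_s': 41.7, 'ee_pos': [0.5232, -0.2648, 0.0783], 'eef_rot': [3.1409, 0.0015, 2.7121], 'force': [-3.3197, 1.3513, 5.8876], 'moment': [0.294, 0.3367, 0.0167], 'grip_width': 0.0002, 'grip_force': 2.7703, 'qpos': [-0.5314, 0.5088, 1.5415, 0.001, 1.0899, -1.6732]}
tray-local TCP [ 0.0911 -0.5574]
```

Request:
move_arm(increments=[[0,0,0,0.015,0,0,0],[0,0,0,0,0,0,0],[0,0,0,-0.1,0,0,0],[0,0,0,-0.4,0,0,0],[0,0,0,-0.6,0,0,0],[0,0,0,-0.7,0,0,0],[0,0,0,-0.6,0,0,0],[0,0.3,0.6,-0.2,0,0,0],[0,0.4,0.8,0,0,0,0],[0,0.4,0.8,0,0,0,0],[0,0.2,0.6,0,0,0,0],[0,0,0,0,0,0,0]])

```text
time_s: 42.9
ee_pos: [0.5224, -0.1074, 0.2075]
eef_rot: [3.14, 0.002, 2.716]
force: [0.8, -0.9, 0.2]
grip_width: 0.0003
grip_force: 0.0
```

```bash
python3 - <<'E'
import st
from h import *
t=shot("top");s=shot("scene");w=shot("wrist")
for nm,p in [("t",t),("s",s),("w",w)]:
    for d in ctrl.cut_out("cover",p)[:4]:
        c=ray(p,d["centre"],.05)
        if np.hypot(c[0]-.522,c[1]+.265)<.06:
            for z in (.042,.047): r=fit([(p,d["mask"])],"cover",[.522,-.265,-.43],z); print("cover",nm,round(d["conf"],2),z,r[0].round(4),round(r[1],3))
    for d in ctrl.cut_out("scoop",p)[:1]:
        r=fit([(p,d["mask"])],"scoop",[.607,.008,.11],.003); print("scoop",nm,round(d["conf"],2),r[0].round(4),round(r[1],3))
    m=hsv(p,(12,90,45),(32,255,255)); k,l,q,c=cv2.connectedComponentsWithStats(m.astype(np.uint8))
    print(nm,[(int(q[i,4]),c[i][::-1].round(0).tolist(),g.round(2).tolist()) for i in range(1,k) if q[i,4]>5 for g in [ray(p,c[i][::-1],.0075)[:2]] if .25<g[0]<.8 and abs(g[1])<.45])
    for n in ["puck1","puck2","refblock","jar"]:
        d=ctrl.cut_out(n,p)
        if d and nm!="w": print(n,round(d[0]["conf"],2),np.round(d[0]["centre"]))
print([(round(d['conf'],2),np.round(d['centre']).tolist()) for d in ctrl.cut_out('slug1',t)+ctrl.cut_out('slug1',s)])
E
```

```text
{'time_s': 42.9, 'ee_pos': [0.5224, -0.1074, 0.2075], 'eef_rot': [3.1403, 0.0016, 2.7155], 'force': [0.8353, -0.9354, 0.1995], 'moment': [-0.0017, -0.0885, 0.0051], 'grip_width': 0.0003, 'grip_force': 0.0, 'qpos': [-0.2719, 0.2599, 1.5672, 0.0011, 1.3127, -1.4169]}
tray-local TCP [ 0.0651 -0.4021]
scoop t 0.73 [0.61   0.0109 0.1203] 0.128
t [(8, [109.0, 272.0], [0.78, 0.11]), (7, [111.0, 266.0], [0.78, 0.13])]
refblock 0.59 [168. 311.]
cover s 0.66 0.042 [ 0.5183 -0.2669 -0.458 ] 0.167
cover s 0.66 0.047 [ 0.5222 -0.2665 -0.2905] 0.181
scoop s 0.64 [0.6066 0.0058 0.0924] 0.079
s [(766, [261.0, 444.0], [0.76, 0.18])]
puck1 0.7 [231. 383.]
puck2 0.7 [231. 383.]
refblock 0.47 [166. 350.]
jar 0.69 [223. 176.]
cover w 0.7 0.042 [ 0.5237 -0.2654  0.3075] 0.08
cover w 0.7 0.047 [ 0.5231 -0.2632  0.3643] 0.108
scoop w 0.62 [0.608  0.0078 0.1168] 0.064
w [(305, [309.0, 320.0], [0.67, -0.19]), (308, [309.0, 332.0], [0.68, -0.17]), (20, [322.0, 212.0], [0.63, -0.32]), (7, [324.0, 440.0], [0.76, -0.05]), (3683, [368.0, 278.0], [0.73, -0.28])]
[]
```

The press contacts came at TCP heights 0.0573 and 0.0783, which match the seated cover. The scoop stands within 2 mm of the mat centre. No brass shows outside the die except on the amber bottle and the gripper itself.

```bash
python3 -c "
from station import ctrl
print(ctrl.hand_in())"
```

```text
the job is handed in; nothing more can be done
None
```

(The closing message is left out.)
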